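# Bevel the last edge of the copper printing plates in the filing jig

### The job

Bevel the last, square edge of every copper plate: lay the plates side by side on the jig's bed with the square edge towards you and the back edge against the fence, swing the sprung clamp bar down onto them, and shoot its bolt under the keeper while you hold the bar down. Then, holding the file tilted some 25 to 30 degrees (its grip leaning back towards you) on the plates' upper front edges, push it toe first along the whole row towards the latch in three forward strokes, each carrying the file's middle from before the first plate to past the last, and lift it clear before each return. Finally lay the file back flat on its cork, draw the bolt so that the bar springs up, and lay all the plates flat, side by side and face up, on the grey felt, leaving the other things on the table alone.

Things in the scene. Friction and masses are not known exactly. Their poses are not given: they have to be found in the camera images.
- jig: filing jig: fixed wooden bed with a hinged clamp bar. Origin on the table under the middle of the line of the loaded plates' front edges; x to the rear (away from the robot), y along the bed towards the latch, z up. Bed top at z 60 mm, x 5 to 78, y -135 to 135: a loaded plate overhangs it 5 mm in front. Steel fence for the back edges across the bed: front face at x 50, y -113 to 113, 5.5 mm high. End-stop dowels at x 9.5 and 44, y 116, diameter 6, 5.5 mm high
- keeper (a point): middle of the underside of the latch keeper's lip: at x 29, y 168, z 92 of the jig. The lip covers x 18 to 40, y 158 to 178 and is 6 mm thick (top z 98); its post stands behind it at y 178 to 186, 98 mm high. The base board below spans x 8 to 134, y -167 to 183 of the jig, 12 mm thick
- hinge (a point): middle of the clamp bar's hinge pin, along the jig's y at its x 88, z 75.5. Two cheeks carry it at y -139 and 139, 86 mm high. The bar's middle line lies 59 mm from the pin, on two arms at y -128 and 128
- bar (a joint): opening angle of the clamp bar (rad): 0 when down on the plates, about 1.66 when standing up behind the bed, where its torsion spring holds it; lower stop -0.02. Under it three sprung rubber-faced feet (y -115 to 115) yield about 3 mm on the plates. Some 23 N down on the bar brings it to 0; let go unlatched, it flies up. Down, the bar lies at x 22 to 36, y -136 to 150, z 71 to 80 of the jig
- bar_push (a point): middle of the bar's upper face (14 mm wide) at y 92 of the jig, the free place beside the bolt's knob to push on; at x 29, z 80 of the jig when the bar is down. When the bar stands up this face looks to the rear, so the bar is pushed over from behind, along an arc about the hinge, and then down
- bolt (a joint): slide of the latch bolt along the bar towards the keeper (m): 0 drawn back, 0.024 fully shot. With the bar at 0 it passes under the keeper's lip with 1 mm to spare, from 0.008 on; shot, it holds the bar down. It slides with about 2 N (about 5 N under the bar's load) and stays where it is left. Drawn back below 0.008, the bar flies up
- bolt_knob (a point): middle of the bolt's knob post, diameter 12 mm; the post's top is 13 mm beyond this point, its rod's middle 22 mm below. At x 29, y 122 mm + bolt, z 108 of the jig when the bar is down; the post stands upright then and points to the rear when the bar stands up
- file_grip (a point): middle of the file's hardwood grip, which is 86 mm long (x), 24 mm wide (y) and stands from 8 to 40 mm above the file's flat working face; this point is 24 mm above that face and in the file's middle. x points to the toe (forward, the cutting direction), z up from the working face. The steel blade is 220 x 26 x 6 mm, centred below, with a 30 mm tang behind its heel; 0.34 kg. Starts on the cork
- file_toe (a point): middle of the blade's front end (toe) on the working face, 110 mm ahead of the grip's middle
- cork: flat cork strip 280 x 88 x 3 mm fixed on the table, the file's resting place; origin at the middle of its underside, x along its length, the way the file's toe points (roughly to the robot's left)
- felt: flat grey felt 120 x 270 x 3 mm (x, y, z) fixed on the table, for the finished plates; origin at the middle of its underside
- plate_a_mid (a point): a copper printing plate 50 x 55 x 7 mm (x, y, z), etched face up; this point is its centre, half-way up. x points from the square edge to the opposite one, z up. Three edges already have 2.5 mm bevels; the edge at -x (next to the wider blank margin) is still square. It starts flat on the table, square edge roughly towards the robot (within 30 degrees). It may be absent
- plate_a_edge (a point): middle of the upper corner line of plate_a's square edge (25 mm from its centre, 3.5 mm above)
- plate_b_mid (a point): a copper printing plate 50 x 55 x 7 mm (x, y, z), etched face up; this point is its centre, half-way up. x points from the square edge to the opposite one, z up. Three edges already have 2.5 mm bevels; the edge at -x (next to the wider blank margin) is still square. It starts flat on the table, square edge roughly towards the robot (within 30 degrees). It may be absent
- plate_b_edge (a point): middle of the upper corner line of plate_b's square edge (25 mm from its centre, 3.5 mm above)
- plate_c_mid (a point): a copper printing plate 50 x 55 x 7 mm (x, y, z), etched face up; this point is its centre, half-way up. x points from the square edge to the opposite one, z up. Three edges already have 2.5 mm bevels; the edge at -x (next to the wider blank margin) is still square. It starts flat on the table, square edge roughly towards the robot (within 30 degrees). It may be absent
- plate_c_edge (a point): middle of the upper corner line of plate_c's square edge (25 mm from its centre, 3.5 mm above)
- tin: open aluminium tin, diameter 72, 36 mm high, loose, not part of the job: leave it alone
- brush_a: red paint brush 160 mm long, loose, not part of the job: leave it alone
- brush_b: red paint brush 160 mm long, loose, not part of the job: leave it alone
- brayer: rubber ink roller with a wooden handle, 150 mm long, 32 mm high, loose, not part of the job: leave it alone
- ink_jar: ink jar, diameter 56, 75 mm high, loose, not part of the job: leave it alone
- scraper: scraper with a wooden handle, 160 mm long, loose, not part of the job: leave it alone
Things that resemble listed ones, but are neither listed nor needed, are in the scene too. What is shaped like the part that bears plate_b_mid but green or purple is not meant.

How it is judged:
On the way, in this order (a step that is already met when the one before it is completed fails the run):
1. every plate lies flat on the bed under the bar, square edge to the front, back edge against the fence (within 4 mm) (x of plate_a_edge in the frame of jig between -0.004 and 0.004 m and y of plate_a_mid in the frame of jig between -0.105 and 0.105 m and z of plate_a_mid in the frame of jig between 0.06 and 0.067 m and angle between the x axis of each of plate_a_mid, plate_b_mid, plate_c_mid and the x axis of jig, either way round below 0.09 rad and contact force between the fingers and plate_a below 0.1 N and x of plate_b_edge in the frame of jig between -0.004 and 0.004 m and y of plate_b_mid in the frame of jig between -0.105 and 0.105 m and z of plate_b_mid in the frame of jig between 0.06 and 0.067 m and contact force between the fingers and plate_b below 0.1 N and x of plate_c_edge in the frame of jig between -0.004 and 0.004 m and y of plate_c_mid in the frame of jig between -0.105 and 0.105 m and z of plate_c_mid in the frame of jig between 0.06 and 0.067 m and contact force between the fingers and plate_c below 0.1 N and value of joint bar above 1.2 rad), for 0.2 s.
2. the bar is down on the plates and held there by its bolt alone, the hand off it (value of joint bar below 0.05 rad and value of joint bolt above 0.014 m and contact force between the fingers and jig below 0.3 N and contact force between bar and plate_a above 0.2 N and contact force between bar and plate_b above 0.2 N and contact force between bar and plate_c above 0.2 N and x of plate_a_edge in the frame of jig between -0.004 and 0.004 m and y of plate_a_mid in the frame of jig between -0.105 and 0.105 m and z of plate_a_mid in the frame of jig between 0.06 and 0.067 m and angle between the x axis of each of plate_a_mid, plate_b_mid, plate_c_mid and the x axis of jig, either way round below 0.09 rad and x of plate_b_edge in the frame of jig between -0.004 and 0.004 m and y of plate_b_mid in the frame of jig between -0.105 and 0.105 m and z of plate_b_mid in the frame of jig between 0.06 and 0.067 m and x of plate_c_edge in the frame of jig between -0.004 and 0.004 m and y of plate_c_mid in the frame of jig between -0.105 and 0.105 m and z of plate_c_mid in the frame of jig between 0.06 and 0.067 m), for 0.3 s.
3. first stroke begins: the file, tilted (12 to 60 degrees), bears on the edges with its middle behind the first plate's middle ((contact force between file and plate_a above 0.8 N or contact force between file and plate_b above 0.8 N or contact force between file and plate_c above 0.8 N) and angle between file_grip's own z axis and vertical between 0.2 and 1.05 rad and y of file_grip in the frame of plate_a_mid below -0.018 m and y of file_grip in the frame of plate_b_mid below -0.018 m and y of file_grip in the frame of plate_c_mid below -0.018 m and angle between the x axis of file_grip and the y axis of jig, either way round below 0.26 rad), for 0.04 s.
4. first stroke ends: the file still bears on the edges, toe leading, its middle past the last plate's middle ((contact force between file and plate_a above 0.8 N or contact force between file and plate_b above 0.8 N or contact force between file and plate_c above 0.8 N) and angle between file_grip's own z axis and vertical between 0.2 and 1.05 rad and y of file_grip in the frame of plate_a_mid above 0.018 m and y of file_grip in the frame of plate_b_mid above 0.018 m and y of file_grip in the frame of plate_c_mid above 0.018 m and y of file_toe in the frame of plate_a_mid above 0.07 m and y of file_toe in the frame of plate_b_mid above 0.07 m and y of file_toe in the frame of plate_c_mid above 0.07 m), for 0.04 s.
5. after the first stroke the file is lifted off the edges before it is taken back (contact force between file and plate_a below 0.05 N and contact force between file and plate_b below 0.05 N and contact force between file and plate_c below 0.05 N and y of file_grip in the frame of plate_a_mid above -0.005 m and y of file_grip in the frame of plate_b_mid above -0.005 m and y of file_grip in the frame of plate_c_mid above -0.005 m), for 0.1 s.
6. second stroke begins: the file, tilted (12 to 60 degrees), bears on the edges with its middle behind the first plate's middle (all of step 3), for 0.04 s.
7. second stroke ends: the file still bears on the edges, toe leading, its middle past the last plate's middle (all of step 4), for 0.04 s.
8. after the second stroke the file is lifted off the edges before it is taken back (all of step 5), for 0.1 s.
9. third stroke begins: the file, tilted (12 to 60 degrees), bears on the edges with its middle behind the first plate's middle (all of step 6), for 0.04 s.
10. third stroke ends: the file still bears on the edges, toe leading, its middle past the last plate's middle (all of step 7), for 0.04 s.
At the end, for the whole second after the job is handed in: every plate lies flat on the felt, its centre at least 10 mm inside the felt's edges; the file lies flat on the cork, working face down, its middle within 50 mm of the cork's middle along it and 30 mm across; the bar stands up (beyond 1.4 rad) (x of plate_a_mid in the frame of felt between -0.05 and 0.05 m and y of plate_a_mid in the frame of felt between -0.125 and 0.125 m and z of plate_a_mid in the frame of felt between 0.003 and 0.012 m and angle between each of plate_a_mid, plate_b_mid, plate_c_mid, file_grip's own z axis and vertical below 0.1 rad and linear speed of each of plate_a, plate_b, plate_c, file below 0.02 m/s and x of plate_b_mid in the frame of felt between -0.05 and 0.05 m and y of plate_b_mid in the frame of felt between -0.125 and 0.125 m and z of plate_b_mid in the frame of felt between 0.003 and 0.012 m and x of plate_c_mid in the frame of felt between -0.05 and 0.05 m and y of plate_c_mid in the frame of felt between -0.125 and 0.125 m and z of plate_c_mid in the frame of felt between 0.003 and 0.012 m and x of file_grip in the frame of cork between -0.05 and 0.05 m and y of file_grip in the frame of cork between -0.03 and 0.03 m and z of file_grip in the frame of cork between 0.021 and 0.033 m and value of joint bar above 1.4 rad); the robot touches nothing.
It fails at once if a tin, jar, brush, roller or scraper that lies about is pushed more than 4 cm or tipped over (distance of any of tin, brush_a, brush_b, brayer, ink_jar, scraper from where it was at the start of the episode above 0.04 m or angle between any of tin, brush_a, brush_b, brayer, ink_jar, scraper's own z axis and vertical above 0.6 rad).
Of plate_a, plate_b, plate_c only 2 to 3 are there at a start; the rules pass over those that are not, and their reading is None.
At some moment in a run one of file may be knocked a few centimetres aside while the robot is not near it.
It also fails if it takes over 210 s, if anything falls off the work surface, if the arm or the gripper's body presses on something with over 40 N, if the wrist force passes 120 N, or if a joint passes its speed limit or range.

### The arm

A 6-joint arm with a two-finger parallel gripper is mounted at the origin on the work surface. World frame = base frame: x ahead of the robot, y to its left, z up, the work surface at z = 0. Lengths are in m, angles in rad, forces in N, time in s.
With the tool pointing down it reaches from about 0.25 to 0.725 m from the base axis. Payload 4 kg.
Tool frame: the origin (TCP) lies midway between the tips of the shut fingers; the grasp point (between the pads) lies 19 mm behind it; z points along the fingers, y is the line along which they close (so a half turn about z gives the same grasp; the last joint's range is limited). The gripper opens to 85 mm and grips with 20 to 120 N. Pads are 22 mm wide; open, the fingers measure 114 mm over their backs; the gripper's body (76 mm by 85 mm) begins 54 mm behind the grasp point. The pads swing forward as they close: fully open they stand 13 mm farther back than shut.
Start: joints at [0, 0.241, 0.005, 1.335, 0, 1.571], TCP at [0.5, -0, 0.231] pointing down, gripper open.
Joint ranges: [-2.72, 2.72], [-1.05, 1.87], [-1.09, 1.28], [-1.99, 2.15], [-1.42, 1.44], [-3.14, 3.14]. Speed limits (rad/s): [2.79, 2.79, 3.14, 3.14, 3.14, 3.14].

### API

Orientations are given as a unit quaternion [x, y, z, w].
In Python, from workcell import bot gives the robot as it stands. The module is installed in compiled form; this text tells all that it offers.
- The arm moves only by the tool drive_tool, never from a script. Its arguments are lists of equal length, an entry for each row: "slide": the shift along the tool's x, y, z scaled (see below), a list of three; "rotation": the turn, a rotation vector about the tool's x, y, z scaled (see below), a list of three. A call has exactly 8 rows; each row is the pose to reach, as a shift and turn from the pose commanded when the call began, along the tool's axes at that moment; what a row does not reach only later rows make up. The controller multiplies each number of a shift by 250 mm and each number of a turn by 0.5 rad. A row lasts 1/8 s, in which the tool goes at most 62.5 mm and 10.7 degrees, less where a joint would pass 70% of its speed; a pose out of reach is approached as far as the arm can. A call with a number of a shift or a turn outside -1 to 1 is refused whole. A call with a gripper value outside its range is refused whole. "gripper" is the opening, from 0 (shut) to 1 (fully open), set as the call begins (left out, the last holds). The fingers move at their own pace and stop on an object; the grip force is fixed at half the most. Time passes only in rows, so rows that repeat a pose let the fingers close, or fill a call up. It gives the time, the measured TCP pose, the force, the opening and the grip force at its end, in the units of the state.
- bot.get_obs(): the state, without advancing time (a new reading comes with each control period).
- bot.camera(name): name is "scene" or "side" or "wrist"; returns a dict with "image" (420x560x3 uint8, red, green, blue), "z_map" (420x560 float32, m along the optical axis (not along the pixel's ray), 0 where there is no reading), "camera_matrix" (3x3 intrinsics, pixels), "xyz" and "orientation" of the camera in the world. Camera axes: x right, y up, looking along -z (the intrinsics and any distortion apply to the point x, -y, -z); pixel columns grow to the right and rows downward; lengths in m; the calibration is good to about 2 mm. A picture is of the moment at which its call begins.
- bot.job_done(): hands the job in; it is judged then, once.
The state is a dict: "clock": time; "joint_pos": joint angles; "joint_vel": joint speeds; "tau": joint torques, N m; "eef_pos": TCP position; "tool_rot": TCP orientation; "ft_force": force on the tool from outside, world axes, zero at the start; "ft_torque": the same for the moment, N m; "grip_width": finger opening in m; "grasp_force": force on a finger pad.
Only numpy, scipy, OpenCV 4.12 (cv2) and the standard library are available. Lean on these libraries where they do the work, as an engineer would, in place of code of your own. Each camera call takes 0.05 s, during which the arm holds its last target. There are 200 camera calls.

## Working session

There is one attempt and no reset: what is moved stays moved. The work goes in short steps, Python scripts to look and compute and a tool call to move; the robot and the scene stay as the last step left them, time stands still between calls to the robot, and variables do not carry over. Pictures are saved under pics/ and viewed, at most 14 in all, crops included, and the job is handed in when it is done.

Besides the shell and the picture viewer there is one more tool, called by a JSON object that holds its "op" and its "data". drive_tool: Moves the arm, as the interface text tells. Shifts and turns lie within -1 to 1; 1 stands for 250 mm of shift or 0.5 rad of turn. Its arguments: {"type":"object","properties":{"slide":{"type":"array","items":{"type":"array","items":{"type":"number"}}},"rotation":{"type":"array","items":{"type":"array","items":{"type":"number"}}},"gripper":{"type":"number"}},"required":["slide","rotation"]}

```bash
mkdir -p pics; cat > h.py <<'E'
import numpy as np, cv2
from scipy.spatial.transform import Rotation as R
from workcell import bot
def cam(n,save=None):
    c=bot.camera(n)
    if save: cv2.imwrite('pics/'+save,c['image'][:,:,::-1])
    return c
def cloud(c):
    z=c['z_map'];K=c['camera_matrix'];h,w=z.shape
    u,v=np.meshgrid(np.arange(w),np.arange(h))
    p=np.stack([(u-K[0,2])/K[0,0]*z,-(v-K[1,2])/K[1,1]*z,-z],-1)
    return p@R.from_quat(c['orientation']).as_matrix().T+np.array(c['xyz'])
E
python3 - <<'E'
from h import *
for n in ['scene','side','wrist']:
    c=cam(n,n+'0.png'); np.savez(n+'0.npz',P=cloud(c),im=c['image'])
    print(n,c['xyz'],c['orientation'],c['camera_matrix'].tolist(),[k for k in c])
print(bot.get_obs())
a=np.hstack([cv2.imread('pics/scene0.png'),cv2.imread('pics/wrist0.png')])
E
```

```text
scene [ 1.09910446 -0.42167703  1.22376638] [0.25156711 0.1425593  0.44985661 0.84499696] [[541.0984639706309, 0.0, 286.28578438639914], [0.0, 541.0984639706309, 210.85155235296634], [0.0, 0.0, 1.0]] ['image', 'z_map', 'camera_matrix', 'xyz', 'orientation']
side [-0.14676881 -0.94450023  1.08703356] [ 0.39202419 -0.11394208 -0.24387532  0.8796926 ] [[436.32487811952285, 0.0, 278.751816407491], [0.0, 436.32487811952285, 213.27890205078012], [0.0, 0.0, 1.0]] ['image', 'z_map', 'camera_matrix', 'xyz', 'orientation']
wrist [0.50110874 0.06929877 0.37255274] [-1.38625863e-01  9.08177687e-04 -5.87364240e-04  9.90344233e-01] [[337.85289142583935, 0.0, 274.7475900961372], [0.0, 337.85289142583935, 208.511675113721], [0.0, 0.0, 1.0]] ['image', 'z_map', 'camera_matrix', 'xyz', 'orientation']
{'clock': 0.15, 'joint_pos': array([ 7.01825983e-06,  2.41229923e-01,  4.06228617e-03,  1.33522001e+00,
       -1.65360805e-05,  1.57083995e+00]), 'joint_vel': array([ 0.00020622, -0.0027501 ,  0.00468965, -0.00096498,  0.00043686,
        0.00081229]), 'tau': array([-1.62746033e-03, -3.72633219e+01,  2.52638429e+01,  1.23480460e-02,
       -1.30651040e-05,  1.49362950e-05]), 'eef_pos': array([ 4.99526739e-01, -1.51289198e-06,  2.30633389e-01]), 'tool_rot': array([ 7.07119494e-01,  7.07093620e-01, -5.68478041e-04, -5.56756779e-04]), 'ft_force': array([-0.59575811, -0.24202449, -0.07780372]), 'ft_torque': array([ 0.00339866, -0.00592589,  0.02635912]), 'grasp_force': 0.0, 'grip_width': 0.08553359954458759}
```

View pics/scene0.png

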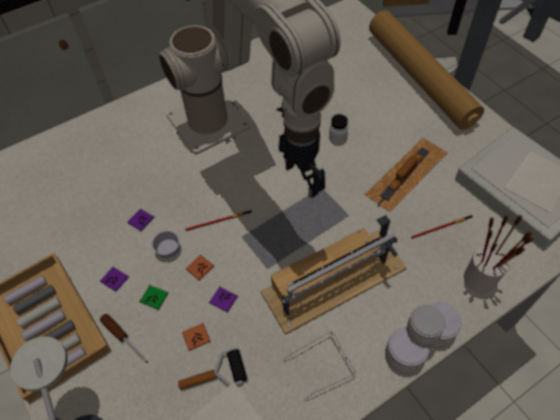

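View pics/side0.png

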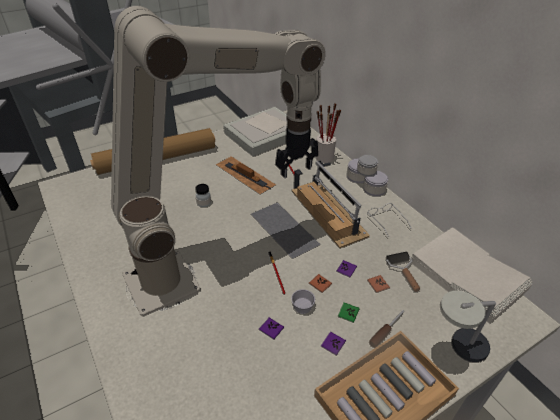

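The plates are the orange ones: scene (200,267) and (196,337), side (320,283) and (378,283). The lookalikes are purple at scene (141,219), (115,279) and (223,299), and green at (154,297). The file on its cork is at (405,172), the felt at (297,228), and the jig at (335,280) with its latch post at (387,230). There appear to be only two plates.

```bash
python3 - <<'E'
from h import *
d={n:np.load(n+'0.npz') for n in ['scene','side','wrist']}
for n in ['scene','side']:
    P,im=d[n]['P'],d[n]['im']; hsv=cv2.cvtColor(im,cv2.COLOR_RGB2HSV)
    print(n,'table z',np.median(P[300:330,330:350,2]) if 0 else '')
    m=((hsv[...,0]<14)&(hsv[...,1]>90)&(hsv[...,2]>90)).astype(np.uint8)
    m=cv2.morphologyEx(m,cv2.MORPH_CLOSE,np.ones((5,5)))
    k,l,s,ce=cv2.connectedComponentsWithStats(m)
    for i in range(1,k):
        if s[i,4]>80:
            q=P[l==i]; q=q[(q[:,2]<.06)&(q[:,2]>-.02)]
            if len(q)<60: continue
            print(ce[i].round(),s[i,4],q.mean(0).round(4),'z',np.median(q[:,2]).round(4),cv2.minAreaRect((q[:,:2]*1000).astype(np.float32)))
# jig: height map top-down
P=np.concatenate([d[n]['P'].reshape(-1,3) for n in d]);C=np.concatenate([d[n]['im'].reshape(-1,3) for n in d])
W=np.zeros((750,1000,3),np.uint8); H=np.zeros((750,1000),np.float32)
# top-down 1mm/px: x 0.1..0.85 up, y -0.5..0.5 (left = +y)
ok=(P[:,2]<.2)&(P[:,2]>-.02)
o=np.argsort(P[:,2]);o=o[ok[o]]
r=np.round((0.85-P[o,0])*1000).astype(int);c=np.round((0.5-P[o,1])*1000).astype(int)
g=(r>=0)&(r<750)&(c>=0)&(c<1000)
W[r[g],c[g]]=C[o[g]][:,::-1];W=cv2.dilate(W,np.ones((3,3)))
cv2.imwrite('pics/top0.png',cv2.resize(W,(800,600),interpolation=cv2.INTER_AREA))
# bed plane points
for n in d:
    p=d[n]['P'].reshape(-1,3);q=p[(p[:,0]>.3)&(p[:,0]<.85)&(abs(p[:,1]-.05)<.3)]
    hh=np.histogram(q[:,2],bins=np.arange(-.01,.13,.004));print(n,list(zip((hh[1][:-1]*1000).round().astype(int),hh[0])))
E
```

```text
scene table z 
[209. 223.] 123 [ 0.3312 -0.1788  0.0063] z 0.0068 ((330.5123291015625, -179.74765014648438), (123.94983673095703, 10.548933029174805), 74.12969970703125)
[434. 229.] 122 [0.6821 0.301  0.0067] z 0.007 ((681.0140380859375, 298.8217468261719), (127.33196258544922, 9.840741157531738), 78.09798431396484)
[199. 267.] 379 [ 0.4342 -0.2642  0.0064] z 0.0065 ((432.9812316894531, -264.1644592285156), (52.22889709472656, 53.609161376953125), 16.565494537353516)
[196. 336.] 465 [ 0.5909 -0.3596  0.0069] z 0.0069 ((589.9282836914062, -359.4521789550781), (52.95952606201172, 50.31376647949219), 81.13292694091797)
[196. 377.] 140 [ 0.6806 -0.4052  0.0225] z 0.0225 ((680.6383056640625, -404.8540954589844), (80.49539947509766, 12.235605239868164), 72.9159927368164)
side table z 
[245. 175.] 634 [0.4906 0.3604 0.0066] z 0.0028 ((496.1004638671875, 369.3994140625), (92.60806274414062, 281.31597900390625), 12.935391426086426)
[411. 279.] 119 [ 0.6778 -0.405   0.02  ] z 0.0202 ((679.6215209960938, -404.37835693359375), (83.73258972167969, 17.58749771118164), 75.0448226928711)
[320. 283.]
[... 2765 characters left out ...]
 np.int64(328)), (np.int64(38), np.int64(331)), (np.int64(42), np.int64(322)), (np.int64(46), np.int64(343)), (np.int64(50), np.int64(335)), (np.int64(54), np.int64(810)), (np.int64(58), np.int64(17615)), (np.int64(62), np.int64(1170)), (np.int64(66), np.int64(140)), (np.int64(70), np.int64(135)), (np.int64(74), np.int64(1262)), (np.int64(78), np.int64(1553)), (np.int64(82), np.int64(471)), (np.int64(86), np.int64(128)), (np.int64(90), np.int64(64)), (np.int64(94), np.int64(63)), (np.int64(98), np.int64(73)), (np.int64(102), np.int64(71)), (np.int64(106), np.int64(70)), (np.int64(110), np.int64(80)), (np.int64(114), np.int64(79)), (np.int64(118), np.int64(89)), (np.int64(122), np.int64(89))]
```

View pics/top0.png

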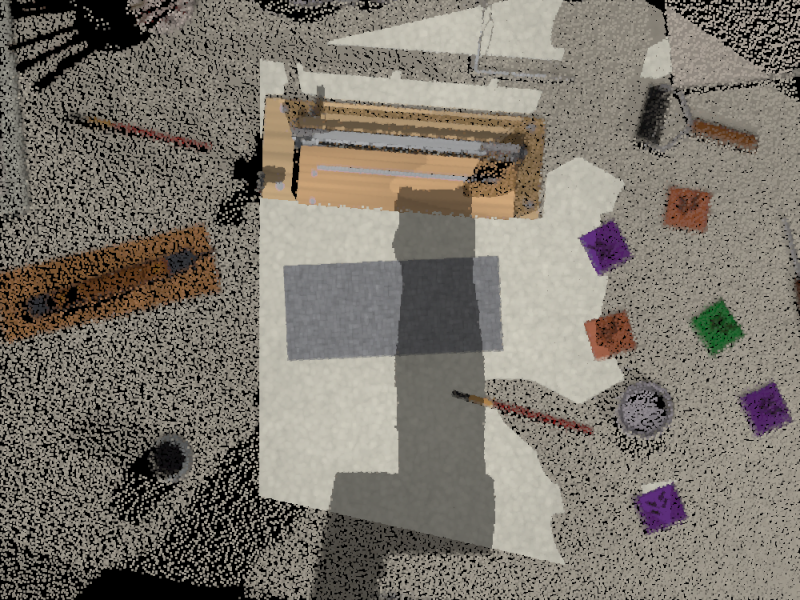

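View pics/wrist0.png

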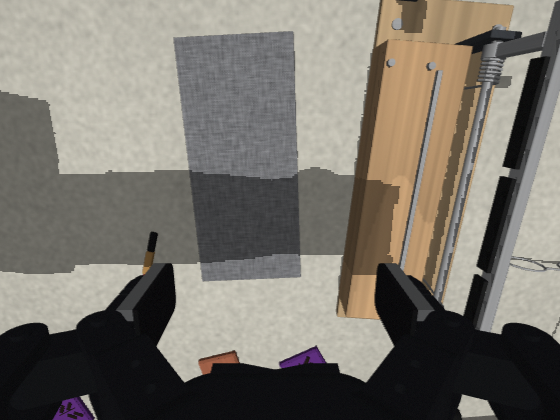

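```bash
cat >> h.py <<'E'
R0=R.from_quat([2**-.5,2**-.5,0,0])
def rect(q): 
    (cx,cy),(w,h),a=cv2.minAreaRect((q[:,:2]*1000).astype(np.float32)); return round(cx,1),round(cy,1),round(w,1),round(h,1),round(a,2)
def plan(pos,yaw=0,tilt=0,cmd=None):
    """tool down, turned yaw (deg) about world z after R0; tilt about world-yawed y. Gives slide, rotation in tool units"""
    o=bot.get_obs()
    p0,q0=(o['eef_pos'],R.from_quat(o['tool_rot'])) if cmd is None else cmd
    T=(yaw if isinstance(yaw,R) else R.from_euler('z',yaw,degrees=True)*R0)
    s=q0.inv().apply(np.array(pos)-p0)/.25; r=(q0.inv()*T).as_rotvec()/.5
    print('slide',s.round(3).tolist(),'rot',r.round(3).tolist())
E
python3 - <<'E'
from h import *
d={n:np.load(n+'0.npz') for n in ['scene','side','wrist']}
w=d['wrist']['P']
# table offset per cam
for n in d:
    P=d[n]['P'].reshape(-1,3); m=(abs(P[:,0]-.42)<.06)&(abs(P[:,1]-.2)<.03)&(abs(P[:,2])<.02); print(n,'table',P[m,2].mean() if m.any() else None)
# felt in wrist
P,im=d['wrist']['P'],d['wrist']['im'].astype(int); hsv=cv2.cvtColor(d['wrist']['im'],cv2.COLOR_RGB2HSV)
m=((im[...,0]-im[...,2])<8)&(P[...,2]<.008)&(P[...,0]>.4)&(P[...,0]<.56)&(abs(P[...,1])<.18)&(im[...,0]<150)
m=cv2.morphologyEx(m.astype(np.uint8),cv2.MORPH_OPEN,np.ones((7,7)));k,l,s,ce=cv2.connectedComponentsWithStats(m);i=1+np.argmax(s[1:,4]);print('felt',rect(P[l==i]),s[i])
# bed
q=P[(abs(P[...,2]-.06)<.003)&(P[...,0]>.55)]; print('bed z',np.median(q[:,2]),len(q),rect(q))
# front edge line: min x per y bin
b=[];
for y in np.arange(-.1,.11,.005):
    s=q[abs(q[:,1]-y)<.0025]
    if len(s)>20: b.append((y,np.percentile(s[:,0],2)))
b=np.array(b);f=np.polyfit(b[:,0],b[:,1],1);print('front x=',f,'res',np.std(b[:,1]-np.polyval(f,b[:,0])))
yaw=-np.arctan(f[0]);ey=np.array([-np.sin(yaw),np.cos(yaw)]);t=q[:,:2]@ey;ex=np.array([np.cos(yaw),np.sin(yaw)])
print('yaw',np.degrees(yaw),'t max',np.percentile(t,[.5,1,99,99.5,100]),'ex range',np.percentile(q[:,:2]@ex,[.5,2,50,98,99.5]))
for u,v in [(390,63),(432,67)]: print('dowel',P[v-2:v+3,u-2:u+3].reshape(-1,3).mean(0))
P=np.concatenate([d[n]['P'].reshape(-1,3) for n in ['scene','side']])
q=P[(abs(P[:,0]-.5)<.12)&(abs(P[:,1]-.37)<.17)&(P[:,2]>.03)&(P[:,2]<.06)];print('file grip',len(q),rect(q),np.median(q[:,2]))
P=d['side']['P'];q=P[(abs(P[...,0]-.5)<.12)&(abs(P[...,1]-.37)<.17)&(P[...,2]>.03)&(P[...,2]<.06)];print('side grip',rect(q))
P=d['scene']['P'];q=P[(abs(P[...,0]-.5)<.12)&(abs(P[...,1]-.37)<.17)&(P[...,2]>.03)&(P[...,2]<.06)];print('scene grip',rect(q))
print('wrist cam in tool',R.from_quat([0.70712,0.70709,-.00057,-.00056]).inv().apply(np.array([0.50110874,0.06929877,0.37255274])-[.4995,0,.2306]))
plan([.43,-.263,.2],90+17)
E
```

```text
scene table -0.0004825678742469419
side table -0.0013212645569081634
wrist table -0.0005173852602948265
felt (465.1, 9.1, 122.2, 271.9, 2.48) [  175    31   126   250 26740]
bed z 0.05944140708014986 18248 (625.6, -5.3, 277.1, 82.4, 85.32)
front x= [0.07761644 0.58649824] res 0.00018476840888175688
yaw -4.438196490377579 t max [-0.09121256 -0.08765888  0.17334702  0.17424065  0.18149493] ex range [0.58392747 0.58462716 0.61519827 0.65501658 0.65622688]
dowel [0.59779317 0.10889859 0.06493402]
dowel [0.63397365 0.10581996 0.06397732]
file grip 824 (548.1, 433.3, 249.6, 79.2, 54.93) 0.04468452962720648
side grip (548.1, 433.3, 249.5, 78.9, 54.79)
scene grip (549.7, 433.8, 246.0, 76.0, 55.24)
wrist cam in tool [ 0.06929683  0.00137895 -0.14195611]
slide [-1.052, -0.278, 0.123] rot [-0.002, -0.003, -3.735]
```

{"op": "drive_tool", "data": {"slide": [[-0.2,0,0],[-0.4,-0.1,0],[-0.6,-0.2,0],[-0.8,-0.26,0],[-1,-0.26,0],[-1,-0.26,0],[-1,-0.26,0],[-1,-0.26,0]], "rotation": [[0,0,-0.2],[0,0,-0.4],[0,0,-0.6],[0,0,-0.8],[0,0,-1],[0,0,-1],[0,0,-1],[0,0,-1]], "gripper": 1}}

```text
clock: 1.15
eef_pos: [0.435, -0.2489, 0.2312]
tool_rot: [0.51, 0.86, 0.0, -0.0]
ft_force: [-0.2, 0.3, 0.5]
grip_width: 0.0853
grasp_force: 0.0
```

{"op": "drive_tool", "data": {"slide": [[0,0,0],[0,0,0],[0,0,0],[0,0,0],[0,0,0],[0,0,0],[0,0,0],[0,0,0]], "rotation": [[0,0,-0.3],[0,0,-0.6],[0,0,-0.9],[0,0,-1],[0,0,-1],[0,0,-1],[0,0,-1],[0,0,-1]]}}

```text
clock: 2.15
eef_pos: [0.435, -0.2499, 0.2313]
tool_rot: [0.282, 0.96, 0.0, -0.0]
ft_force: [0.6, 0.2, -0.0]
grip_width: 0.0854
grasp_force: 0.0
```

{"op": "drive_tool", "data": {"slide": [[0,0,0],[0,0,0],[0,0,0],[0,0,0],[0,0,0],[0,0,0],[0,0,0],[0,0,0]], "rotation": [[0,0,-0.3],[0,0,-0.6],[0,0,-0.9],[0,0,-1],[0,0,-1],[0,0,-1],[0,0,-1],[0,0,-1]]}}

```text
clock: 3.15
eef_pos: [0.435, -0.25, 0.2313]
tool_rot: [0.036, 0.999, -0.0, 0.0]
ft_force: [1.7, 0.2, 0.2]
grip_width: 0.0856
grasp_force: 0.0
```

{"op": "drive_tool", "data": {"slide": [[0,0,0],[0,0,0],[0,0,0],[0,0,0],[0,0,0],[0,0,0],[0,0,0],[0,0,0]], "rotation": [[0,0,-0.3],[0,0,-0.6],[0,0,-0.73],[0,0,-0.73],[0,0,-0.73],[0,0,-0.73],[0,0,-0.73],[0,0,-0.73]]}}

```text
clock: 4.15
eef_pos: [0.435, -0.25, 0.2313]
tool_rot: [-0.146, 0.989, -0.0, 0.0]
ft_force: [-0.4, 0.4, -0.0]
grip_width: 0.0857
grasp_force: 0.0
```

```bash
cat >> h.py <<'E'
def plates(c,zr=(0.002,.02)):
    P=cloud(c);hsv=cv2.cvtColor(c['image'],cv2.COLOR_RGB2HSV)
    m=((hsv[...,0]<14)&(hsv[...,1]>90)&(hsv[...,2]>50)&(P[...,2]>zr[0])&(P[...,2]<zr[1])).astype(np.uint8)
    m=cv2.morphologyEx(m,cv2.MORPH_CLOSE,np.ones((9,9)))
    k,l,s,ce=cv2.connectedComponentsWithStats(m)
    for i in range(1,k):
        if s[i,4]>400: q=P[(l==i)&(P[...,2]>zr[0])&(P[...,2]<zr[1])]; print('plate px',ce[i].round(),s[i,4],rect(q),'z',np.median(q[:,2]).round(4))
E
python3 - <<'E'
from h import *
c=cam('wrist','w1.png');plates(c);print(bot.get_obs()['joint_pos'])
E
```

```text
plate px [369.  98.] 1011 (328.9, -178.6, 129.7, 8.3, 74.38) z 0.0069
plate px [265. 169.] 2233 (431.6, -262.6, 50.1, 53.8, 14.98) z 0.0062
plate px [147. 262.] 836 (587.5, -358.4, 54.8, 49.2, 81.47) z 0.0061
[-5.21617663e-01  2.43975176e-01  9.47224013e-03  1.33622355e+00
 -3.12135706e-05 -8.15696165e-01]
```

View pics/w1.png

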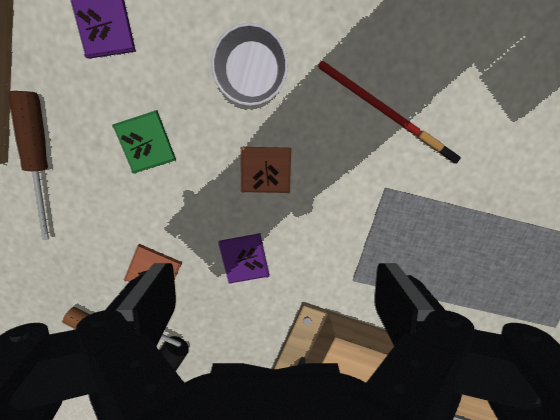

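```bash
python3 - <<'E'
from h import *
plan([.4316,-.2626,.0],105)
E
```

```text
slide [0.028, -0.044, 0.925] rot [-0.0, 0.0, 0.065]
```

{"op": "drive_tool", "data": {"slide": [[0.028,-0.044,0.2],[0.028,-0.044,0.4],[0.028,-0.044,0.6],[0.028,-0.044,0.75],[0.028,-0.044,0.85],[0.028,-0.044,0.91],[0.028,-0.044,0.937],[0.028,-0.044,0.937]], "rotation": [[0,0,0.065],[0,0,0.065],[0,0,0.065],[0,0,0.065],[0,0,0.065],[0,0,0.065],[0,0,0.065],[0,0,0.065]], "gripper": 0.9}}

```text
clock: 5.2
eef_pos: [0.4318, -0.2627, -0.0027]
tool_rot: [-0.13, 0.991, -0.0, 0.0]
ft_force: [0.6, -0.1, -0.8]
grip_width: 0.0766
grasp_force: 0.0
```

{"op": "drive_tool", "data": {"slide": [[0,0,0],[0,0,0],[0,0,0],[0,0,0],[0,0,0],[0,0,0],[0,0,0],[0,0,0]], "rotation": [[0,0,0],[0,0,0],[0,0,0],[0,0,0],[0,0,0],[0,0,0],[0,0,0],[0,0,0]], "gripper": 0.3}}

```text
clock: 6.2
eef_pos: [0.4324, -0.263, -0.0013]
tool_rot: [-0.13, 0.991, -0.001, 0.001]
ft_force: [-1.3, 0.3, 5.2]
grip_width: 0.0528
grasp_force: 62.1
```

```bash
cat >> h.py <<'E'
JO=np.array([.5803,-.0062,0]);JY=-4.44;JR=R.from_euler('z',JY,degrees=True)
def jig(x,y,z): return JO+JR.apply(np.array([x,y,z])/1000)
E
python3 - <<'E'
from h import *
plan(jig(21,40,130),85.56)
q=bot.get_obs();print(jig(21,40,130))
E
```

```text
slide [-0.971, 0.961, -0.525] rot [-0.003, 0.004, 0.678]
[0.60433358 0.03205424 0.13      ]
```

{"op": "drive_tool", "data": {"slide": [[0,0,-0.2],[0,0,-0.45],[-0.15,0.15,-0.525],[-0.32,0.32,-0.525],[-0.49,0.48,-0.525],[-0.65,0.64,-0.525],[-0.81,0.8,-0.525],[-0.971,0.961,-0.525]], "rotation": [[0,0,0],[0,0,0],[0,0,0.2],[0,0,0.4],[0,0,0.55],[0,0,0.678],[0,0,0.678],[0,0,0.678]]}}

```text
clock: 7.2
eef_pos: [0.6046, 0.034, 0.1289]
tool_rot: [0.039, 0.999, -0.0, 0.0]
ft_force: [1.7, -1.4, -1.9]
grip_width: 0.0528
grasp_force: 64.3
```

```bash
python3 - <<'E'
from h import *
import time
c=cam('wrist','w2.png');plates(c,(.1,.16));plates(c,(.002,.02))
o=bot.get_obs();print(o['eef_pos'],o['grip_width'],o['grasp_force'])
plan(jig(21,40,60.5),85.56)
E
```

```text
plate px [275. 266.] 12976 (603.9, 33.5, 55.1, 51.0, 85.49) z 0.1363
plate px [547.  68.] 3080 (526.7, 242.0, 87.1, 22.0, 10.92) z 0.0029
[0.60818383 0.04112198 0.12873551] 0.05247975011386899 64.30298924446106
slide [0.014, -0.039, 0.273] rot [0.012, 0.01, 0.014]
```

View pics/w2.png

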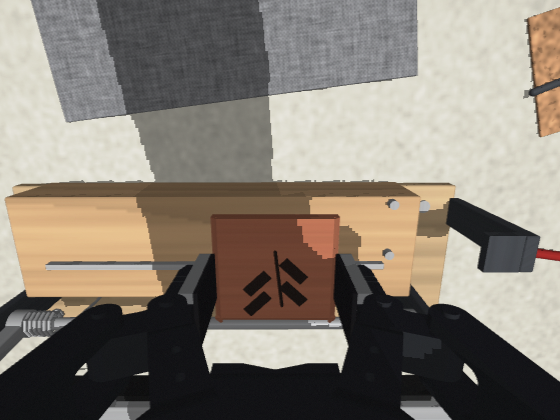

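{"op": "drive_tool", "data": {"slide": [[0,0,0],[0,0,0],[0,0,0.05],[0,0,0.1],[0,0,0.15],[0,0,0.2],[0,0,0.22],[0,0,0.22]], "rotation": [[0,0,0],[0,0,0],[0,0,0],[0,0,0],[0,0,0],[0,0,0],[0,0,0],[0,0,0]]}}

```text
clock: 8.25
eef_pos: [0.6035, 0.0323, 0.0727]
tool_rot: [0.039, 0.999, -0.0, -0.001]
ft_force: [-0.1, 0.6, -1.8]
grip_width: 0.0525
grasp_force: 64.3
```

```bash
python3 - <<'E'
from h import *
c=cam('wrist');plates(c,(.055,.1))
o=bot.get_obs();print(o['eef_pos'],o['ft_force'])
plan(jig(21,40,60.5),85.56)
P=cloud(c);Q=(P-JO)@JR.as_matrix();Q=Q.reshape(-1,3)*1000
# front edge check
m=(abs(Q[:,2]-60)<2.5)&(Q[:,1]<-5)&(Q[:,1]>-120)&(Q[:,0]<48);print('bed front x in jig',np.percentile(Q[m,0],[.5,2,50,99]))
m=(Q[:,2]>63)&(Q[:,2]<69)&(Q[:,1]<0)&(Q[:,1]>-110)&(Q[:,0]<60)&(Q[:,0]>40);print('fence',np.percentile(Q[m],[1,5,50,95],axis=0) if m.any() else 0)
E
```

```text
plate px [275. 266.] 13025 (609.6, 31.3, 64.2, 64.3, 85.53) z 0.0801
[0.60392167 0.03239152 0.07326857] [ 0.22454682 -0.07109048 -1.42110839]
slide [-0.002, -0.001, 0.051] rot [-0.0, 0.0, 0.001]
bed front x in jig [ 5.09050836  5.55264167 24.54103926 47.28586137]
fence [[ 49.41946555 -99.64534428  63.07258663]
 [ 49.78571858 -98.27160398  63.29592142]
 [ 51.27806824 -80.54519376  64.66591309]
 [ 53.61266735 -61.90403974  65.70295309]]
```

{"op": "drive_tool", "data": {"slide": [[0,0,0.03],[0,0,0.05],[0,0,0.05],[-0.008,0,0.05],[-0.016,0,0.05],[-0.02,0,0.05],[-0.022,0,0.05],[-0.022,0,0.05]], "rotation": [[0,0,0],[0,0,0],[0,0,0],[0,0,0],[0,0,0],[0,0,0],[0,0,0],[0,0,0]]}}

```text
clock: 9.3
eef_pos: [0.609, 0.0319, 0.0607]
tool_rot: [0.039, 0.999, 0.0, -0.0]
ft_force: [-1.8, 0.4, -0.8]
grip_width: 0.0525
grasp_force: 64.4
```

{"op": "drive_tool", "data": {"slide": [[0,0,0],[0,0,0],[0,0,0],[0,0,0],[0,0,0],[0,0,0],[0,0,0],[0,0,0]], "rotation": [[0,0,0],[0,0,0],[0,0,0],[0,0,0],[0,0,0],[0,0,0],[0,0,0],[0,0,0]], "gripper": 0.8}}

```text
clock: 10.3
eef_pos: [0.6093, 0.0319, 0.0608]
tool_rot: [0.039, 0.999, -0.0, -0.0]
ft_force: [-0.3, 0.2, 0.7]
grip_width: 0.0683
grasp_force: 0.0
```

{"op": "drive_tool", "data": {"slide": [[0,0,-0.1],[0,0,-0.25],[0,0,-0.4],[0,0,-0.5],[0,0,-0.5],[0,0,-0.5],[0,0,-0.5],[0,0,-0.5]], "rotation": [[0,0,0],[0,0,0],[0,0,0],[0,0,0],[0,0,0],[0,0,0],[0,0,0],[0,0,0]]}}

```text
clock: 11.3
eef_pos: [0.6087, 0.0319, 0.1845]
tool_rot: [0.039, 0.999, -0.0, -0.001]
ft_force: [-0.4, -0.2, 0.8]
grip_width: 0.0682
grasp_force: 0.0
```

```bash
python3 - <<'E'
from h import *
c=cam('wrist','w3.png')
P=cloud(c);Q=((P-JO)@JR.as_matrix())*1000;hsv=cv2.cvtColor(c['image'],cv2.COLOR_RGB2HSV)
m=(abs(Q[...,2]-67)<2)&(hsv[...,1]>90)&(Q[...,0]<55);q=Q[m];print(len(q),cv2.minAreaRect(q[:,:2].astype(np.float32)))
plan([.5875,-.3584,.19],90-8.5)
E
```

```text
3605 ((24.833688735961914, 39.60471725463867), (49.97395706176758, 54.76377868652344), 0.05275311693549156)
slide [-0.036, -1.563, -0.021] rot [-0.001, -0.004, 0.142]
```

{"op": "drive_tool", "data": {"slide": [[0,-0.2,0],[0,-0.4,0],[0,-0.6,0],[0,-0.8,0],[0,-1,0],[0,-1,0],[0,-1,0],[0,-1,0]], "rotation": [[0,0,0],[0,0,0],[0,0,0],[0,0,0],[0,0,0.142],[0,0,0.142],[0,0,0.142],[0,0,0.142]], "gripper": 0.9}}

```text
clock: 12.35
eef_pos: [0.5901, -0.216, 0.1857]
tool_rot: [0.073, 0.997, 0.0, -0.0]
ft_force: [-0.8, 0.1, -0.6]
grip_width: 0.0769
grasp_force: 0.0
```

```bash
python3 - <<'E'
from h import *
c=cam('wrist');plates(c)
o=bot.get_obs();print(o['eef_pos'],o['joint_pos'])
plan([.5875,-.3584,-.002],90-8.5)
E
```

```text
plate px [133. 203.] 2732 (588.3, -357.8, 54.6, 50.1, 80.91) z 0.0061
plate px [ 97. 293.] 1029 (677.4, -412.3, 65.4, 21.3, 75.1) z 0.0166
[ 0.59023931 -0.21588194  0.18576829] [-3.50725938e-01  5.19758909e-01  2.98252026e-01  1.34959117e+00
  1.79233894e-04 -2.04653321e-01]
slide [-0.072, -0.566, 0.751] rot [0.0, -0.001, 0.005]
```

{"op": "drive_tool", "data": {"slide": [[-0.03,-0.2,0],[-0.075,-0.4,0.1],[-0.075,-0.563,0.2],[-0.075,-0.563,0.4],[-0.075,-0.563,0.6],[-0.075,-0.563,0.72],[-0.075,-0.563,0.748],[-0.075,-0.563,0.748]], "rotation": [[0,0,0],[0,0,0.02],[0,0,0.02],[0,0,0.02],[0,0,0.02],[0,0,0.02],[0,0,0.02],[0,0,0.02]], "gripper": 0.9}}

```text
clock: 13.4
eef_pos: [0.5885, -0.3588, -0.0006]
tool_rot: [0.078, 0.997, -0.0, 0.0]
ft_force: [0.1, 0.1, 0.2]
grip_width: 0.0769
grasp_force: 0.0
```

{"op": "drive_tool", "data": {"slide": [[0,0,0],[0,0,0],[0,0,0],[0,0,0],[0,0,0],[0,0,0],[0,0,0],[0,0,0]], "rotation": [[0,0,0],[0,0,0],[0,0,0],[0,0,0],[0,0,0],[0,0,0],[0,0,0],[0,0,0]], "gripper": 0.3}}

```text
clock: 14.4
eef_pos: [0.5896, -0.36, 0.0022]
tool_rot: [0.079, 0.997, -0.001, 0.002]
ft_force: [0.0, 0.9, 5.1]
grip_width: 0.0512
grasp_force: 61.4
```

```bash
python3 - <<'E'
from h import *
plan(jig(20,-40,130),85.56)
E
```

```text
slide [0.164, 1.238, -0.514] rot [-0.003, 0.01, -0.161]
```

{"op": "drive_tool", "data": {"slide": [[0,0,0],[0,0,0],[0,0,0],[0,0,0],[0,0,0.01],[0,0,0.016],[0,0,0.016],[0,0,0.016]], "rotation": [[0,0,0],[0,0,0],[0,0,0],[0,0,0],[0,0,0],[0,0,0],[0,0,0],[0,0,0]], "gripper": 0.8}}

```text
clock: 15.4
eef_pos: [0.5878, -0.3593, -0.0052]
tool_rot: [0.079, 0.997, 0.0, 0.0]
ft_force: [0.0, 0.2, 0.1]
grip_width: 0.0685
grasp_force: 0.0
```

{"op": "drive_tool", "data": {"slide": [[0,0,0],[0,0,0],[0,0,0],[0,0,0],[0,0,0],[0,0,0],[0,0,0],[0,0,0]], "rotation": [[0,0,0],[0,0,0],[0,0,0],[0,0,0],[0,0,0],[0,0,0],[0,0,0],[0,0,0]], "gripper": 0.3}}

```text
clock: 16.4
eef_pos: [0.5887, -0.3599, -0.0033]
tool_rot: [0.079, 0.997, -0.001, 0.001]
ft_force: [-0.8, 0.5, 5.9]
grip_width: 0.0529
grasp_force: 66.6
```

```bash
python3 - <<'E'
from h import *
plan(jig(20,-40,130),85.56)
E
```

```text
slide [0.162, 1.238, -0.535] rot [-0.002, 0.005, -0.162]
```

{"op": "drive_tool", "data": {"slide": [[0,0,-0.2],[0,0,-0.4],[0,0.1,-0.54],[0.04,0.3,-0.54],[0.08,0.5,-0.54],[0.12,0.7,-0.54],[0.162,0.85,-0.54],[0.162,0.95,-0.54]], "rotation": [[0,0,0],[0,0,0],[0,0,0],[0,0,-0.05],[0,0,-0.1],[0,0,-0.162],[0,0,-0.162],[0,0,-0.162]]}}

```text
clock: 17.4
eef_pos: [0.5841, -0.1162, 0.1295]
tool_rot: [0.038, 0.999, 0.0, -0.001]
ft_force: [1.2, 0.3, -2.3]
grip_width: 0.0529
grasp_force: 64.2
```

{"op": "drive_tool", "data": {"slide": [[0,0.1,0],[0,0.2,0],[0,0.28,0],[0,0.28,0],[0,0.28,0.08],[0,0.28,0.16],[0,0.28,0.2],[0,0.28,0.2]], "rotation": [[0,0,0],[0,0,0],[0,0,0],[0,0,0],[0,0,0],[0,0,0],[0,0,0],[0,0,0]]}}

```text
clock: 18.4
eef_pos: [0.5899, -0.0492, 0.079]
tool_rot: [0.039, 0.999, -0.0, -0.001]
ft_force: [-0.6, 0.4, -1.4]
grip_width: 0.053
grasp_force: 64.2
```

```bash
cat >> h.py <<'E'
def jplates(c,z=67,tol=2):
    P=cloud(c);Q=((P-JO)@JR.as_matrix())*1000;hsv=cv2.cvtColor(c['image'],cv2.COLOR_RGB2HSV)
    m=(abs(Q[...,2]-z)<tol)&(hsv[...,1]>90)&(Q[...,0]<55)&(abs(Q[...,1])<120)
    k,l,s,ce=cv2.connectedComponentsWithStats(cv2.morphologyEx(m.astype(np.uint8),cv2.MORPH_CLOSE,np.ones((7,7))))
    for i in range(1,k):
        if s[i,4]>400: q=Q[(l==i)&m]; print(s[i,4],cv2.minAreaRect(q[:,:2].astype(np.float32)),'z',np.median(q[:,2]))
E
python3 - <<'E'
from h import *
c=cam('wrist');jplates(c,90,15);jplates(c,67)
print(bot.get_obs()['eef_pos'])
plan(jig(21,-40,59.5),85.56)
E
```

```text
12905 ((13.015899658203125, -42.673553466796875), (55.342247009277344, 50.87729263305664), 89.98089599609375) z 88.49101116916187
8171 ((24.603410720825195, 39.528343200683594), (50.12187957763672, 55.34052276611328), 0.18421655893325806) z 66.33107389585322
[ 0.59059617 -0.04913638  0.07985482]
slide [-0.03, 0.008, 0.081] rot [-0.0, -0.0, -0.001]
```

{"op": "drive_tool", "data": {"slide": [[-0.03,0.008,0],[-0.03,0.008,0.04],[-0.03,0.008,0.07],[-0.03,0.008,0.082],[-0.036,0.008,0.083],[-0.044,0.008,0.083],[-0.051,0.008,0.083],[-0.051,0.008,0.083]], "rotation": [[0,0,0],[0,0,0],[0,0,0],[0,0,0],[0,0,0],[0,0,0],[0,0,0],[0,0,0]]}}

```text
clock: 19.45
eef_pos: [0.6022, -0.0475, 0.0589]
tool_rot: [0.039, 0.999, 0.0, -0.001]
ft_force: [-4.8, 0.2, 0.4]
grip_width: 0.0529
grasp_force: 64.5
```

{"op": "drive_tool", "data": {"slide": [[0,0,0],[0,0,0],[0,0,0],[0,0,0],[0,0,0],[0,0,0],[0,0,0],[0,0,0]], "rotation": [[0,0,0],[0,0,0],[0,0,0],[0,0,0],[0,0,0],[0,0,0],[0,0,0],[0,0,0]], "gripper": 0.8}}

```text
clock: 20.45
eef_pos: [0.6034, -0.0476, 0.059]
tool_rot: [0.039, 0.999, 0.0, -0.0]
ft_force: [-0.9, -0.4, 0.6]
grip_width: 0.0682
grasp_force: 0.0
```

{"op": "drive_tool", "data": {"slide": [[0,0,-0.1],[0,0,-0.25],[0,0,-0.4],[0,0,-0.55],[0,0,-0.6],[0,0,-0.6],[0,0,-0.6],[0,0,-0.6]], "rotation": [[0,0,0],[0,0,0],[0,0,0],[0,0,0],[0,0,0],[0,0,0],[0,0,0],[0,0,0]]}}

```text
clock: 21.45
eef_pos: [0.6025, -0.0475, 0.2071]
tool_rot: [0.039, 0.999, 0.0, -0.002]
ft_force: [0.8, 0.2, -0.3]
grip_width: 0.0684
grasp_force: 0.0
```

```bash
python3 - <<'E'
from h import *
c=cam('wrist','w4.png');jplates(c,67)
P=cloud(c);Q=((P-JO)@JR.as_matrix()).reshape(-1,3)*1000
s=cam('scene');S=((cloud(s)-JO)@JR.as_matrix()).reshape(-1,3)*1000
for n,X in (('w',Q),('s',S)):
    m=(X[:,2]>122)&(X[:,2]<140)&(abs(X[:,1])<130)&(X[:,0]>70)&(X[:,0]<125);q=X[m];print(n,'bar top',len(q),np.percentile(q,[2,50,98],axis=0).round(1).tolist() if len(q) else '')
    m=(X[:,2]>100)&(X[:,2]<150)&(X[:,1]>100)&(X[:,0]>105)&(X[:,0]<160)&(X[:,1]<150);q=X[m];print('knob',len(q),np.percentile(q,[2,50,98],axis=0).round(1).tolist() if len(q) else '')
plan(jig(118,92,200),85.56)
E
```

```text
3477 ((24.81852149963379, -40.05842590332031), (49.70924758911133, 54.362606048583984), 0.3693857789039612) z 66.28064339251056
3506 ((24.834613800048828, 39.32684326171875), (49.63741683959961, 55.00179672241211), 0.6139052510261536) z 66.31920484636616
w bar top 3675 [[81.2, -92.2, 128.6], [82.7, -8.6, 136.7], [98.3, 127.4, 139.9]]
knob 133 [[105.2, 131.6, 135.3], [107.4, 144.6, 139.5], [110.7, 148.6, 141.5]]
s bar top 506 [[82.4, -122.9, 126.4], [95.4, 8.7, 136.6], [120.1, 128.2, 139.8]]
knob 102 [[105.4, 119.6, 129.7], [117.9, 125.3, 135.9], [139.1, 146.8, 142.6]]
slide [-0.369, 0.526, 0.03] rot [0.0, -0.005, 0.0]
```

{"op": "drive_tool", "data": {"slide": [[-0.1,0.13,0],[-0.2,0.26,0],[-0.3,0.4,0],[-0.377,0.526,0.03],[-0.377,0.526,0.03],[-0.377,0.526,0.03],[-0.377,0.526,0.03],[-0.377,0.526,0.03]], "rotation": [[0,0,0],[0,0,0],[0,0,0],[0,0,0],[0,0,0],[0,0,0],[0,0,0],[0,0,0]], "gripper": 0}}

```text
clock: 22.55
eef_pos: [0.7074, 0.0751, 0.2025]
tool_rot: [0.039, 0.999, 0.0, 0.0]
ft_force: [0.2, -0.1, 1.0]
grip_width: -0.0004
grasp_force: 0.0
```

```bash
cat >> h.py <<'E'
def inj():
    o=bot.get_obs();p=JR.inv().apply(o['eef_pos']-JO)*1000;print('tcp in jig',p.round(1),'f',JR.inv().apply(o['ft_force']).round(1),'tilt/rot',R.from_quat(o['tool_rot']).as_matrix()[:,2].round(3),'w',o['grip_width'].__round__(4) if hasattr(o['grip_width'],'__round__') else o['grip_width'])
E
python3 - <<'E'
from h import *
inj();plan(jig(120,92,131),85.56);print(bot.get_obs()['joint_pos'])
E
```

```text
tcp in jig [120.5  90.9 202.5] f [ 0.2 -0.1  1. ] tilt/rot [ 0.001  0.    -1.   ] w -0.0004
slide [0.002, 0.004, 0.286] rot [0.0, 0.002, -0.002]
[ 1.05794000e-01  7.04939522e-01  6.61349072e-01  1.52628958e+00
 -9.46871826e-05  1.84481594e-01]
```

{"op": "drive_tool", "data": {"slide": [[0,0.004,0.1],[0,0.004,0.18],[0,0.004,0.25],[0,0.004,0.286],[0,0.004,0.286],[0,0.004,0.286],[0,0.004,0.286],[0,0.004,0.286]], "rotation": [[0,0,0],[0,0,0],[0,0,0],[0,0,0],[0,0,0],[0,0,0],[0,0,0],[0,0,0]]}}

```text
clock: 23.55
eef_pos: [0.708, 0.0773, 0.1307]
tool_rot: [0.039, 0.999, 0.0, 0.001]
ft_force: [0.7, -0.3, 0.4]
grip_width: -0.0001
grasp_force: 0.0
```

{"op": "drive_tool", "data": {"slide": [[0.046,0,-0.004],[0.088,0,-0.008],[0.129,0,-0.006],[0.164,0,0.002],[0.194,0,0.017],[0.228,0,0.036],[0.256,0,0.059],[0.284,0,0.086]], "rotation": [[0,0,0],[0,0,0],[0,0,0],[0,0,0],[0,0,0],[0,0,0],[0,0,0],[0,0,0]]}}

```text
clock: 24.55
eef_pos: [0.6369, 0.0827, 0.1086]
tool_rot: [0.039, 0.999, -0.0, 0.001]
ft_force: [4.9, -0.3, 1.6]
grip_width: -0.0001
grasp_force: 2.2
```

```bash
python3 - <<'E'
from h import *
inj();c=cam('side','s5.png')
X=((cloud(c)-JO)@JR.as_matrix()).reshape(-1,3)*1000
m=(abs(X[:,1]+50)<40)&(X[:,2]>75)&(X[:,0]>0)&(X[:,0]<130)&(X[:,2]<150);q=X[m];print(len(q),np.percentile(q,[5,50,95],axis=0).round(0).tolist())
E
```

```text
tcp in jig [ 49.5  93.  108.6] f [4.9 0.1 1.6] tilt/rot [ 0.001 -0.    -1.   ] w -0.0001
134 [[27.0, -86.0, 76.0], [35.0, -52.0, 104.0], [88.0, -17.0, 112.0]]
```

{"op": "drive_tool", "data": {"slide": [[0.02,0,0.024],[0.036,0,0.046],[0.052,0,0.066],[0.064,0,0.088],[0.072,0,0.11],[0.078,0,0.126],[0.08,0,0.142],[0.08,0,0.15]], "rotation": [[0,0,0],[0,0,0],[0,0,0],[0,0,0],[0,0,0],[0,0,0],[0,0,0],[0,0,0]]}}

```text
clock: 25.6
eef_pos: [0.6194, 0.0843, 0.0784]
tool_rot: [0.039, 0.999, 0.001, 0.004]
ft_force: [-7.7, -3.1, 40.7]
grip_width: 0.0002
grasp_force: 20.3
```

```bash
python3 - <<'E'
from h import *
inj()
E
```

```text
tcp in jig [32.  93.3 78.4] f [-7.4 -3.7 40.7] tilt/rot [ 0.009  0.001 -1.   ] w 0.0002
```

{"op": "drive_tool", "data": {"slide": [[0,0.02,-0.004],[0,0.04,-0.006],[0,0.06,-0.006],[0,0.08,-0.006],[0,0.1,-0.006],[0,0.12,-0.006],[0,0.135,-0.006],[0,0.145,-0.006]], "rotation": [[0,0,0],[0,0,0],[0,0,0],[0,0,0],[0,0,0],[0,0,0],[0,0,0],[0,0,0]]}}

```text
clock: 26.6
eef_pos: [0.6221, 0.1112, 0.079]
tool_rot: [0.042, 0.999, -0.008, 0.004]
ft_force: [-2.3, -25.9, 31.0]
grip_width: 0.0004
grasp_force: 16.1
```

```bash
python3 - <<'E'
from h import *
inj();c=cam('scene');X=((cloud(c)-JO)@JR.as_matrix());X=X.reshape(-1,3)*1000
m=(abs(X[:,0]-29)<14)&(X[:,1]>134)&(X[:,1]<157)&(X[:,2]>96)&(X[:,2]<125);q=X[m];print(len(q),np.percentile(q,[5,50,95],axis=0).round(0).tolist() if len(q) else 0)
E
```

```text
tcp in jig [ 32.6 120.3  79. ] f [ -0.3 -26.   31. ] tilt/rot [ 0.008 -0.016 -1.   ] w 0.0004
1 [[34.0, 148.0, 97.0], [34.0, 148.0, 97.0], [34.0, 148.0, 97.0]]
```

```bash
python3 - <<'E'
from h import *
c=cam('scene');a=cv2.resize(c['image'][190:290,300:440,::-1],(560,400),interpolation=cv2.INTER_CUBIC)
d=cam('wrist');b=cv2.resize(d['image'][:,:,::-1],(533,400))
e=cam('side');s=cv2.resize(e['image'][140:210,280:378,::-1],(560,400),interpolation=cv2.INTER_CUBIC)
cv2.imwrite('pics/m6.png',cv2.resize(np.vstack([np.hstack([a,s]),]),(800,286)))
cv2.imwrite('pics/w6.png',b);cv2.imwrite('pics/m6.png',np.vstack([cv2.resize(np.hstack([a,s]),(800,286)),cv2.resize(b,(400,300)).repeat(1,0) if 0 else np.hstack([cv2.resize(b,(400,300)),np.zeros((300,400,3),np.uint8)])]))
E
```

```text
(no output)
```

View pics/m6.png

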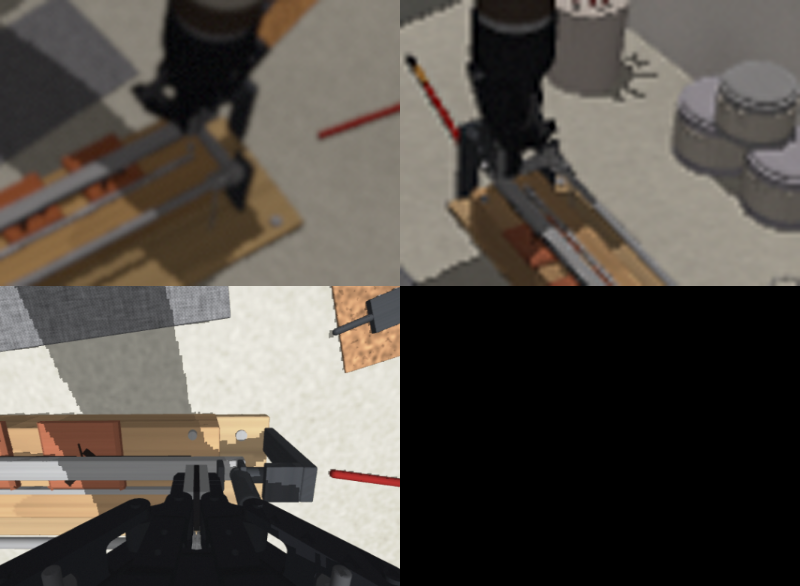

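```bash
python3 - <<'E'
from h import *
inj();d=cam('wrist');X=((cloud(d)-JO)@JR.as_matrix())*1000
for z in (100,110,117):
    m=(abs(X[...,2]-z)<5)&(X[...,0]>10)&(X[...,0]<45)&(X[...,1]>125)&(X[...,1]<160);q=X[m];print(z,len(q),np.percentile(q,[2,50,98],axis=0).round(1).tolist() if len(q) else 0)
a=d['image'][200:330,270:470,::-1];cv2.imwrite('pics/w7.png',cv2.resize(a,(800,520),interpolation=cv2.INTER_CUBIC))
E
```

```text
tcp in jig [ 32.6 120.3  79. ] f [ -1.1 -23.3  31.4] tilt/rot [ 0.008 -0.016 -1.   ] w 0.0001
100 798 [[18.4, 125.5, 95.1], [25.1, 143.7, 98.6], [37.1, 159.9, 104.7]]
110 576 [[22.1, 125.3, 105.2], [23.4, 142.6, 109.5], [27.9, 150.7, 114.8]]
117 683 [[20.4, 125.4, 112.4], [23.3, 142.2, 118.0], [27.9, 150.4, 121.8]]
```

View pics/w7.png

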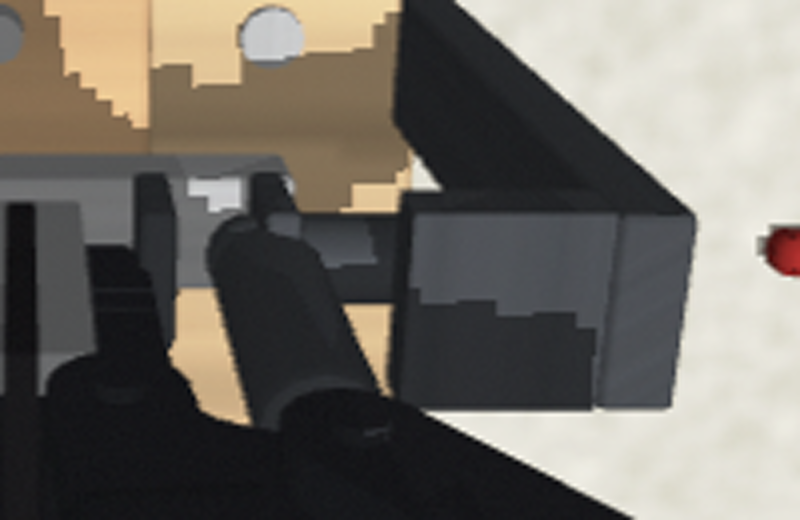

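{"op": "drive_tool", "data": {"slide": [[0,-0.03,0],[0,-0.06,0],[0,-0.06,-0.03],[0,-0.06,-0.06],[0,-0.06,-0.15],[0,-0.06,-0.3],[0,-0.06,-0.5],[0,-0.06,-0.6]], "rotation": [[0,0,0],[0,0,0],[0,0,0],[0,0,0],[0,0,0],[0,0,0],[0,0,0],[0,0,0]]}}

```text
clock: 27.85
eef_pos: [0.6178, 0.1053, 0.2235]
tool_rot: [0.039, 0.999, -0.0, -0.001]
ft_force: [0.6, 0.2, -0.2]
grip_width: -0.0003
grasp_force: 0.0
```

```bash
python3 - <<'E'
from h import *
inj();d=cam('wrist','w8.png');jplates(d,67);X=((cloud(d)-JO)@JR.as_matrix())*1000
m=(X[...,2]>112)&(X[...,0]>10)&(X[...,0]<45)&(X[...,1]>105)&(X[...,1]<160)&(X[...,2]<125);q=X[m];print('knob',len(q),np.percentile(q,[2,50,98],axis=0).round(1).tolist() if len(q) else 0)
m=(X[...,2]>73)&(X[...,0]>20)&(X[...,0]<38)&(X[...,1]>-100)&(X[...,1]<100)&(X[...,2]<90);q=X[m];print('bar',len(q),np.percentile(q,[2,50,98],axis=0).round(1).tolist() if len(q) else 0)
# file: side+scene
for n in ('scene','side'):
    c=cam(n);P=cloud(c);m=(abs(P[...,0]-.5)<.1)&(abs(P[...,1]-.37)<.15)&(P[...,2]>.025)&(P[...,2]<.055);q=P[m];print(n,len(q),rect(q) if len(q)>5 else '')
plan([.496,.369,.2],12.9)
E
```

```text
tcp in jig [ 28.7 114.  223.5] f [ 0.6  0.3 -0.2] tilt/rot [-0.002 -0.    -1.   ] w -0.0003
1548 ((11.36700439453125, -39.47482681274414), (22.86106300354004, 54.15949630737305), 0.0007532677846029401) z 66.1638699662534
1562 ((11.438593864440918, 40.13215637207031), (54.089317321777344, 22.86534881591797), 89.98150634765625) z 66.25674799002695
540 ((44.62873077392578, -39.397823333740234), (9.210528373718262, 55.038177490234375), 0.026856232434511185) z 66.16382063689541
539 ((44.77229309082031, 39.73323059082031), (9.25830364227295, 54.30851364135742), 0.11190719157457352) z 66.18660467065698
knob 225 [[23.9, 140.6, 113.4], [28.4, 145.5, 121.3], [34.6, 151.0, 122.8]]
bar 4045 [[21.9, -96.0, 73.9], [28.3, 1.4, 80.6], [35.8, 96.4, 82.0]]
scene 343 (535.7, 425.7, 218.4, 73.1, 60.85)
side 188 (532.3, 425.6, 223.2, 72.3, 58.17)
slide [0.568, 1.014, 0.089] rot [-0.002, -0.002, 2.537]
```

{"op": "drive_tool", "data": {"slide": [[0.05,0.15,0],[0.1,0.3,0],[0.17,0.46,0],[0.25,0.62,0],[0.33,0.77,0],[0.41,0.9,0.05],[0.48,0.97,0.05],[0.48,0.97,0.05]], "rotation": [[0,0,0.1],[0,0,0.3],[0,0,0.5],[0,0,0.7],[0,0,0.9],[0,0,1],[0,0,1],[0,0,1]], "gripper": 0.6}}

```text
clock: 29.0
eef_pos: [0.5149, 0.3569, 0.2066]
tool_rot: [0.283, 0.959, -0.003, -0.002]
ft_force: [0.8, 0.8, -0.5]
grip_width: 0.0512
grasp_force: 0.0
```

{"op": "drive_tool", "data": {"slide": [[0,0,0],[0,0,0],[0,0,0],[0,0,0],[0,0,0],[0,0,0],[0,0,0],[0,0,0]], "rotation": [[0,0,0.3],[0,0,0.6],[0,0,0.9],[0,0,1],[0,0,1],[0,0,1],[0,0,1],[0,0,1]]}}

```text
clock: 30.0
eef_pos: [0.5177, 0.3564, 0.21]
tool_rot: [0.513, 0.858, -0.0, -0.0]
ft_force: [-0.1, -0.5, 1.1]
grip_width: 0.0516
grasp_force: 0.0
```

{"op": "drive_tool", "data": {"slide": [[0,0,0],[0,0,0],[0,0,0],[0,0,0],[0,0,0],[0,0,0],[0,0,0],[0,0,0]], "rotation": [[0,0,0.3],[0,0,0.54],[0,0,0.54],[0,0,0.54],[0,0,0.54],[0,0,0.54],[0,0,0.54],[0,0,0.54]]}}

```text
clock: 31.0
eef_pos: [0.5177, 0.3564, 0.21]
tool_rot: [0.624, 0.782, -0.0, 0.0]
ft_force: [0.4, 0.1, -0.3]
grip_width: 0.0514
grasp_force: 0.0
```

```bash
python3 - <<'E'
from h import *
d=cam('wrist','w9.png');P=cloud(d);np.savez('w9.npz',P=P,im=d['image'])
T=np.array(bot.get_obs()['eef_pos']);print(T)
a=np.linalg.norm(P[...,:2]-[.496,.369],axis=-1)<.19
m=a&(P[...,2]>.032)&(P[...,2]<.052)&(P[...,2]<.1)
k,l,s,ce=cv2.connectedComponentsWithStats(m.astype(np.uint8))
for i in range(1,k):
    if s[i,4]>150: q=P[l==i];print('grip',ce[i].round(),s[i,4],rect(q),np.median(q[:,2]).round(4))
m=a&(P[...,2]>.0065)&(P[...,2]<.014)
k,l,s,ce=cv2.connectedComponentsWithStats(m.astype(np.uint8))
for i in range(1,k):
    if s[i,4]>150: q=P[l==i];print('blade',ce[i].round(),s[i,4],rect(q),np.median(q[:,2]).round(4))
hsv=cv2.cvtColor(d['image'],cv2.COLOR_RGB2HSV);m=(hsv[...,1]>80)&(P[...,2]<.0065)&(P[...,2]>-.003)&a
q=P[cv2.morphologyEx(m.astype(np.uint8),cv2.MORPH_OPEN,np.ones((5,5)))>0];print('cork',len(q),rect(q))
E
```

```text
[0.51766142 0.35644817 0.21004071]
grip [413.  54.] 5484 (616.1, 502.5, 72.4, 68.4, 5.56) 0.0493
grip [252. 173.] 2253 (495.3, 363.1, 24.1, 85.8, 17.47) 0.0418
blade [375.  46.] 190 (581.0, 502.0, 11.0, 76.4, 14.4) 0.0103
blade [253. 152.] 2188 (499.7, 349.2, 26.1, 249.0, 17.46) 0.0084
cork 17075 (496.0, 370.0, 87.5, 280.1, 13.34)
```

View pics/w9.png

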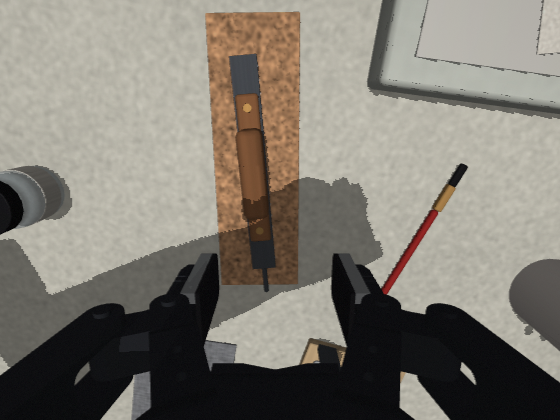

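```bash
python3 - <<'E'
from h import *
plan([.4953,.3631,.014],17.47)
E
```

```text
slide [0.046, -0.081, 0.784] rot [-0.0, 0.0, -0.163]
```

{"op": "drive_tool", "data": {"slide": [[0.046,-0.081,0.1],[0.046,-0.081,0.25],[0.046,-0.081,0.4],[0.046,-0.081,0.55],[0.046,-0.081,0.68],[0.046,-0.081,0.75],[0.046,-0.081,0.784],[0.046,-0.081,0.784]], "rotation": [[0,0,-0.163],[0,0,-0.163],[0,0,-0.163],[0,0,-0.163],[0,0,-0.163],[0,0,-0.163],[0,0,-0.163],[0,0,-0.163]], "gripper": 0.6}}

```text
clock: 32.05
eef_pos: [0.4956, 0.3634, 0.0143]
tool_rot: [0.591, 0.806, 0.0, 0.0]
ft_force: [-0.4, -0.2, -0.1]
grip_width: 0.0513
grasp_force: 0.0
```

{"op": "drive_tool", "data": {"slide": [[0,0,0],[0,0,0],[0,0,0],[0,0,0],[0,0,0],[0,0,0],[0,0,0],[0,0,0]], "rotation": [[0,0,0],[0,0,0],[0,0,0],[0,0,0],[0,0,0],[0,0,0],[0,0,0],[0,0,0]], "gripper": 0}}

```text
clock: 33.05
eef_pos: [0.4961, 0.3639, 0.0157]
tool_rot: [0.591, 0.806, 0.001, 0.0]
ft_force: [-0.7, -0.2, 6.0]
grip_width: 0.0234
grasp_force: 60.4
```

```bash
python3 - <<'E'
from h import *
o=bot.get_obs();print(o['eef_pos'],o['ft_force'])
# filing start hover: file face contact at edge; tool tilt 27deg about jig y
def ftool(tilt): return JR*R.from_euler('y',-tilt,degrees=True)*R0
t=27
T=ftool(t);print('toolz in jig',JR.inv().apply(T.as_matrix()[:,2]),'tool x',JR.inv().apply(T.as_matrix()[:,0]))
plan(jig(-60,-65,170),JR*R0)
plan(jig(-60,-65,170),T)
E
```

```text
[0.49614515 0.36387135 0.01565904] [-0.72100095 -0.18213968  6.02370554]
toolz in jig [ 4.53990500e-01  2.94631855e-17 -8.91006524e-01] tool x [-1.22405199e-16  1.00000000e+00 -5.55111512e-17]
slide [-1.664, -0.442, -0.62] rot [0.004, -0.003, 0.765]
slide [-1.664, -0.442, -0.62] rot [-0.926, -0.183, 0.75]
```

{"op": "drive_tool", "data": {"slide": [[0,0,-0.15],[0,0,-0.35],[0,0,-0.5],[-0.15,-0.05,-0.6],[-0.35,-0.1,-0.6],[-0.55,-0.15,-0.6],[-0.7,-0.2,-0.6],[-0.83,-0.22,-0.6]], "rotation": [[0,0,0],[0,0,0],[0,0,0],[0,0,0.1],[0,0,0.3],[0,0,0.5],[0,0,0.7],[0,0,0.765]]}}

```text
clock: 34.05
eef_pos: [0.5042, 0.1468, 0.1634]
tool_rot: [0.735, 0.678, -0.001, -0.0]
ft_force: [0.9, -0.1, -2.9]
grip_width: 0.0227
grasp_force: 59.8
```

```bash
cat >> h.py <<'E'
def ftool(tilt): return JR*R.from_euler('y',-tilt,degrees=True)*R0
def cmdjig(x,y,z,T): return (jig(x,y,z),T)
E
python3 - <<'E'
from h import *
o=bot.get_obs();print(o['eef_pos'],o['grip_width'],o['ft_force'])
plan(jig(-45,-64,150),ftool(27))
d=cam('wrist','w10.png');P=cloud(d);q=(P.reshape(-1,3)-o['eef_pos'])@R.from_quat(o['tool_rot']).as_matrix()
m=(abs(q[:,2]-8)<12)&(abs(q[:,1])<25)&(q[:,0]>30)&(q[:,0]<140);s=q[m]*1;print(len(s))
# toe part in tool frame
q=q*1000;m=(abs(q[:,1])<25)&(q[:,0]>25)&(q[:,0]<140)&(abs(q[:,2])<30);s=q[m];print(len(s),np.percentile(s,[1,50,99],axis=0).round(1).tolist(),np.polyfit(s[:,0],s[:,2],1),np.polyfit(s[:,0],s[:,1],1))
E
```

```text
[0.50415967 0.14679585 0.16342223] 0.022650700774205272 [ 0.91007075 -0.14868147 -2.87049259]
slide [-0.842, 0.173, 0.054] rot [-0.946, 0.003, -0.004]
0
14375 [[25.9, -11.3, -27.5], [66.7, 1.2, 0.4], [108.8, 14.0, 8.7]] [  0.42044701 -30.76069553] [0.00137313 1.24765312]
```

{"op": "drive_tool", "data": {"slide": [[-0.12,0.02,0],[-0.25,0.05,0],[-0.4,0.08,0.02],[-0.55,0.12,0.03],[-0.7,0.15,0.04],[-0.842,0.173,0.054],[-0.842,0.173,0.054],[-0.842,0.173,0.054]], "rotation": [[-0.15,0,0],[-0.3,0,0],[-0.5,0,0],[-0.7,0,0],[-0.85,0,0],[-0.946,0,0],[-0.946,0,0],[-0.946,0,0]]}}

```text
clock: 35.1
eef_pos: [0.5314, -0.0642, 0.15]
tool_rot: [0.714, 0.66, 0.159, 0.171]
ft_force: [0.6, 0.4, -4.1]
grip_width: 0.0231
grasp_force: 60.2
```

```bash
python3 - <<'E'
from h import *
inj();o=bot.get_obs();print(o['joint_pos'])
d=cam('wrist','w11.png');P=cloud(d).reshape(-1,3);q=(P-o['eef_pos'])@R.from_quat(o['tool_rot']).as_matrix()*1000
m=(abs(q[:,1])<18)&(q[:,0]>82)&(q[:,0]<108)&(q[:,2]>-5)&(q[:,2]<20);s=q[m];print(len(s),np.percentile(s,[1,50,99],axis=0).round(1).tolist(),np.polyfit(s[:,0],s[:,2],1))
plan(jig(-24.7,-64,102.3),ftool(27))
plan(jig(-11.1,-64,75.6),ftool(27))
E
```

```text
tcp in jig [-44.3 -61.6 150. ] f [ 0.5  0.5 -4.1] tilt/rot [ 0.453 -0.035 -0.891] w 0.0231
[-0.13535903  0.05970705 -0.56468751  0.47602906  0.0266168   1.5196243 ]
4527 [[82.1, -11.8, 6.3], [95.4, 0.8, 7.8], [107.7, 13.6, 9.4]] [7.22777167e-04 7.76306871e+00]
slide [-0.011, -0.019, 0.206] rot [0.001, -0.001, 0.001]
slide [-0.011, -0.019, 0.326] rot [0.001, -0.001, 0.001]
```

{"op": "drive_tool", "data": {"slide": [[-0.011,-0.019,0.08],[-0.011,-0.019,0.16],[-0.011,-0.019,0.24],[-0.011,-0.019,0.29],[-0.011,-0.019,0.31],[-0.011,-0.019,0.318],[-0.011,-0.019,0.322],[-0.011,-0.019,0.322]], "rotation": [[0,0,0],[0,0,0],[0,0,0],[0,0,0],[0,0,0],[0,0,0],[0,0,0],[0,0,0]]}}

```text
clock: 36.15
eef_pos: [0.5644, -0.0698, 0.0773]
tool_rot: [0.713, 0.66, 0.159, 0.172]
ft_force: [0.1, -0.4, -3.4]
grip_width: 0.0231
grasp_force: 60.2
```

```bash
python3 - <<'E'
from h import *
inj();o=bot.get_obs();print(R.from_quat(o['tool_rot']).inv().apply(o['ft_force']).round(1),o['ft_torque'].round(2))
E
```

```text
tcp in jig [-10.9 -64.7  77.3] f [ 0.1 -0.4 -3.4] tilt/rot [ 0.455 -0.035 -0.89 ] w 0.0231
[-0.4 -1.5  3.1] [ 0.05  0.77 -0.04]
```

{"op": "drive_tool", "data": {"slide": [[0,0,0.004],[0,0,0.008],[0,0,0.012],[0,0,0.016],[0,0,0.016],[0,0,0.016],[0,0,0.016],[0,0,0.016]], "rotation": [[0,0,0],[0,0,0],[0,0,0],[0,0,0],[0,0,0],[0,0,0],[0,0,0],[0,0,0]]}}

```text
clock: 37.15
eef_pos: [0.5652, -0.0701, 0.0757]
tool_rot: [0.714, 0.66, 0.16, 0.173]
ft_force: [-19.5, 0.3, 22.9]
grip_width: 0.0232
grasp_force: 64.8
```

```bash
python3 - <<'E'
from h import *
inj();o=bot.get_obs();print(R.from_quat(o['tool_rot']).inv().apply(o['ft_force']).round(1),o['ft_torque'].round(2))
E
```

```text
tcp in jig [-10.1 -64.9  75.7] f [-19.5  -1.2  22.9] tilt/rot [ 0.456 -0.036 -0.889] w 0.0232
[ -1.2  -6.9 -29.3] [0.38 1.88 0.22]
```

{"op": "drive_tool", "data": {"slide": [[0,0,-0.005],[0.06,0,-0.005],[0.14,0,-0.005],[0.23,0,-0.005],[0.32,0,-0.005],[0.41,0,-0.005],[0.48,0,-0.005],[0.52,0,-0.005]], "rotation": [[0,0,0],[0,0,0],[0,0,0],[0,0,0],[0,0,0],[0,0,0],[0,0,0],[0,0,0]]}}

```text
clock: 38.15
eef_pos: [0.5769, 0.0573, 0.0769]
tool_rot: [0.714, 0.659, 0.159, 0.176]
ft_force: [-6.7, -8.9, 10.3]
grip_width: 0.0229
grasp_force: 62.2
```

```bash
python3 - <<'E'
from h import *
inj();o=bot.get_obs();print(R.from_quat(o['tool_rot']).inv().apply(o['ft_force']).round(1),o['ft_torque'].round(2))
E
```

```text
tcp in jig [-8.3 63.  76.9] f [-6.  -9.4 10.3] tilt/rot [ 0.458 -0.043 -0.888] w 0.0229
[ -9.5  -0.6 -11.9] [-1.79  0.78 -0.98]
```

{"op": "drive_tool", "data": {"slide": [[0,0,-0.05],[0,0,-0.12],[0,0,-0.12],[-0.17,0,-0.12],[-0.35,0,-0.12],[-0.52,0,-0.12],[-0.52,0,-0.12],[-0.52,0,-0.12]], "rotation": [[0,0,0],[0,0,0],[0,0,0],[0,0,0],[0,0,0],[0,0,0],[0,0,0],[0,0,0]]}}

```text
clock: 39.15
eef_pos: [0.5515, -0.0688, 0.1005]
tool_rot: [0.714, 0.66, 0.159, 0.172]
ft_force: [0.5, -1.3, -3.7]
grip_width: 0.023
grasp_force: 60.1
```

{"op": "drive_tool", "data": {"slide": [[0,0,0.06],[0,0,0.1],[0,0,0.115],[0,0,0.12],[0,0,0.121],[0,0,0.121],[0,0,0.121],[0,0,0.121]], "rotation": [[0,0,0],[0,0,0],[0,0,0],[0,0,0],[0,0,0],[0,0,0],[0,0,0],[0,0,0]]}}

```text
clock: 40.15
eef_pos: [0.564, -0.0688, 0.0751]
tool_rot: [0.713, 0.661, 0.159, 0.171]
ft_force: [-19.0, 0.6, 19.7]
grip_width: 0.0234
grasp_force: 64.4
```

```bash
python3 - <<'E'
from h import *
inj();o=bot.get_obs();q=R.from_quat(o['tool_rot']);print(q.inv().apply(o['ft_force']).round(1),o['ft_torque'].round(2));print((JR.inv()*q).as_matrix().round(3).tolist())
E
```

```text
tcp in jig [-11.4 -63.7  75.1] f [-18.9  -0.9  19.7] tilt/rot [ 0.454 -0.034 -0.891] w 0.0234
[ -0.8  -7.9 -26.1] [0.51 1.95 0.28]
[[-0.002, 0.891, 0.455], [1.0, 0.001, 0.001], [0.001, 0.455, -0.891]]
```

{"op": "drive_tool", "data": {"slide": [[0,0,-0.004],[0.06,0,-0.004],[0.14,0,-0.004],[0.23,0,-0.004],[0.32,0,-0.004],[0.41,0,-0.004],[0.48,0,-0.004],[0.52,0,-0.004]], "rotation": [[0,0,0],[0,0,0],[0,0,0],[0,0,0],[0,0,0],[0,0,0],[0,0,0],[0,0,0]]}}

```text
clock: 41.15
eef_pos: [0.5763, 0.0583, 0.0766]
tool_rot: [0.714, 0.659, 0.158, 0.175]
ft_force: [-6.5, -7.5, 8.8]
grip_width: 0.0231
grasp_force: 62.0
```

{"op": "drive_tool", "data": {"slide": [[0,0,-0.05],[0,0,-0.12],[0,0,-0.12],[-0.17,0,-0.12],[-0.35,0,-0.12],[-0.52,0,-0.12],[-0.52,0,-0.12],[-0.52,0,-0.12]], "rotation": [[0,0,0],[0,0,0],[0,0,0],[0,0,0],[0,0,0],[0,0,0],[0,0,0],[0,0,0]]}}

```text
clock: 42.15
eef_pos: [0.5511, -0.0687, 0.101]
tool_rot: [0.714, 0.66, 0.159, 0.171]
ft_force: [-0.6, 0.3, -3.6]
grip_width: 0.0233
grasp_force: 60.1
```

{"op": "drive_tool", "data": {"slide": [[0,0,0.06],[0,0,0.1],[0,0,0.115],[0,0,0.12],[0,0,0.121],[0,0,0.121],[0,0,0.121],[0,0,0.121]], "rotation": [[0,0,0],[0,0,0],[0,0,0],[0,0,0],[0,0,0],[0,0,0],[0,0,0],[0,0,0]]}}

```text
clock: 43.15
eef_pos: [0.5638, -0.0688, 0.0751]
tool_rot: [0.713, 0.661, 0.159, 0.171]
ft_force: [-13.9, 0.9, 12.8]
grip_width: 0.0228
grasp_force: 63.1
```

```bash
python3 - <<'E'
from h import *
inj();o=bot.get_obs();q=R.from_quat(o['tool_rot']);print(q.inv().apply(o['ft_force']).round(1),o['ft_torque'].round(2))
E
```

```text
tcp in jig [-11.6 -63.7  75.1] f [-13.9  -0.2  12.8] tilt/rot [ 0.453 -0.034 -0.891] w 0.0228
[ -0.1  -6.6 -17.8] [0.44 1.77 0.27]
```

{"op": "drive_tool", "data": {"slide": [[0,0,0],[0.06,0,0],[0.14,0,0],[0.23,0,0],[0.32,0,0],[0.41,0,0],[0.48,0,0],[0.525,0,0]], "rotation": [[0,0,0],[0,0,0],[0,0,0],[0,0,0],[0,0,0],[0,0,0],[0,0,0],[0,0,0]]}}

```text
clock: 44.15
eef_pos: [0.5766, 0.0593, 0.0767]
tool_rot: [0.714, 0.659, 0.158, 0.176]
ft_force: [-5.1, -7.1, 8.9]
grip_width: 0.0232
grasp_force: 62.0
```

{"op": "drive_tool", "data": {"slide": [[0,0,0],[0,0,0],[0,0,0],[0,0,-0.05],[0,0,-0.12],[0,0,-0.2],[0,0,-0.3],[0,0,-0.3]], "rotation": [[0,0,0],[0,0,0],[0,0,0],[0,0,0],[0,0,0],[0,0,0],[0,0,0],[0,0,0]]}}

```text
clock: 45.15
eef_pos: [0.5419, 0.0644, 0.1434]
tool_rot: [0.713, 0.66, 0.161, 0.173]
ft_force: [0.4, 0.2, -2.5]
grip_width: 0.023
grasp_force: 60.3
```

```bash
python3 - <<'E'
from h import *
inj();o=bot.get_obs();q=R.from_quat(o['tool_rot'])
c=R.from_euler('z',13.34,degrees=True)
d=cam('wrist');P=cloud(d).reshape(-1,3);s=(P-o['eef_pos'])@q.as_matrix()*1000
m=(abs(s[:,1])<18)&(s[:,0]>60)&(s[:,0]<125)&(s[:,2]>-5)&(s[:,2]<20);s=s[m];print(len(s),np.percentile(s,[1,50,99],axis=0).round(1).tolist(),np.polyfit(s[:,0],s[:,2],1))
plan([.496,.370,.1],R.from_euler('z',13.34,degrees=True)*R0)
E
```

```text
tcp in jig [-43.8  67.4 143.4] f [ 0.3  0.2 -2.5] tilt/rot [ 0.457 -0.034 -0.889] w 0.023
8158 [[60.6, -11.8, -2.0], [86.3, 0.8, 7.6], [109.0, 13.6, 9.5]] [ 0.17124343 -8.70363583]
slide [1.206, -0.323, 0.025] rot [0.942, 0.146, -0.608]
```

{"op": "drive_tool", "data": {"slide": [[0.05,-0.08,-0.05],[0.15,-0.15,-0.05],[0.28,-0.2,-0.05],[0.42,-0.25,-0.05],[0.56,-0.3,-0.05],[0.7,-0.323,-0.03],[0.85,-0.323,-0.03],[0.98,-0.323,-0.03]], "rotation": [[0.12,0.02,-0.08],[0.25,0.04,-0.16],[0.4,0.06,-0.26],[0.55,0.09,-0.36],[0.7,0.11,-0.46],[0.85,0.13,-0.55],[0.942,0.146,-0.608],[0.942,0.146,-0.608]]}}

```text
clock: 46.2
eef_pos: [0.4862, 0.3153, 0.1092]
tool_rot: [0.62, 0.784, -0.001, -0.001]
ft_force: [0.4, -0.3, -3.0]
grip_width: 0.023
grasp_force: 60.0
```

{"op": "drive_tool", "data": {"slide": [[0,0,0],[0,0,0],[0,0,0],[0,0,0],[0,0,0],[0,0,0],[0,0,0],[0,0,0]], "rotation": [[0,0,0],[0,0,0],[0,0,0],[0,0,0],[0,0,0],[0,0,0],[0,0,0],[0,0,0]]}}

```text
clock: 47.2
eef_pos: [0.4852, 0.3138, 0.1114]
tool_rot: [0.62, 0.784, -0.001, -0.001]
ft_force: [0.9, 0.3, -4.0]
grip_width: 0.0232
grasp_force: 60.0
```

```bash
python3 - <<'E'
from h import *
print(bot.get_obs()['eef_pos'])
plan([.496,.370,.018],R.from_euler('z',13.34,degrees=True)*R0)
E
```

```text
[0.48518227 0.31378733 0.1114198 ]
slide [0.209, 0.095, 0.374] rot [-0.004, -0.0, -0.001]
```

{"op": "drive_tool", "data": {"slide": [[0.1,0.05,0.05],[0.209,0.095,0.12],[0.209,0.095,0.2],[0.209,0.095,0.28],[0.209,0.095,0.34],[0.209,0.095,0.365],[0.209,0.095,0.378],[0.209,0.095,0.378]], "rotation": [[0,0,0],[0,0,0],[0,0,0],[0,0,0],[0,0,0],[0,0,0],[0,0,0],[0,0,0]]}}

```text
clock: 48.2
eef_pos: [0.4965, 0.3702, 0.0173]
tool_rot: [0.62, 0.784, -0.0, -0.0]
ft_force: [0.5, 0.6, -3.7]
grip_width: 0.0234
grasp_force: 60.0
```

{"op": "drive_tool", "data": {"slide": [[0,0,0],[0,0,0],[0,0,0],[0,0,0],[0,0,0],[0,0,0],[0,0,0],[0,0,0]], "rotation": [[0,0,0],[0,0,0],[0,0,0],[0,0,0],[0,0,0],[0,0,0],[0,0,0],[0,0,0]], "gripper": 0.7}}

```text
clock: 49.2
eef_pos: [0.4961, 0.37, 0.0168]
tool_rot: [0.62, 0.784, -0.001, -0.001]
ft_force: [-0.4, 0.5, 1.0]
grip_width: 0.0597
grasp_force: 0.0
```

{"op": "drive_tool", "data": {"slide": [[0,0,-0.1],[0,0,-0.25],[0,0,-0.45],[0,0,-0.65],[0,0,-0.8],[0,0,-0.8],[0,0,-0.8],[0,0,-0.8]], "rotation": [[0,0,0],[0,0,0],[0,0,0],[0,0,0],[0,0,0],[0,0,0],[0,0,0],[0,0,0]]}}

```text
clock: 50.2
eef_pos: [0.4956, 0.3695, 0.2148]
tool_rot: [0.62, 0.784, -0.002, -0.001]
ft_force: [0.4, -1.3, -0.1]
grip_width: 0.0596
grasp_force: 0.0
```

```bash
cat >> h.py <<'E'
def filepose(d):
    P=cloud(d);a=np.linalg.norm(P[...,:2]-[.496,.369],axis=-1)<.19
    for nm,lo,hi in (('grip',.032,.052),('blade',.0065,.014)):
        m=a&(P[...,2]>lo)&(P[...,2]<hi);k,l,s,ce=cv2.connectedComponentsWithStats(m.astype(np.uint8))
        for i in range(1,k):
            if s[i,4]>500: q=P[l==i];print(nm,s[i,4],rect(q),np.median(q[:,2]).round(4))
E
python3 - <<'E'
from h import *
d=cam('wrist','w12.png');filepose(d)
o=bot.get_obs();print(o['eef_pos'],o['joint_pos'])
plan(jig(29,134,230),85.56)
E
```

```text
grip 5345 (615.7, 506.6, 72.3, 76.4, 5.65) 0.0492
grip 2106 (497.2, 370.8, 23.9, 83.9, 12.82) 0.0418
blade 1155 (481.1, 440.5, 25.5, 74.1, 13.0) 0.0085
blade 810 (518.9, 278.9, 25.6, 92.4, 12.76) 0.0082
[0.4956926  0.36956782 0.21490449] [6.40288613e-01 4.91756969e-01 3.28433725e-01 1.41270537e+00
 7.41247021e-04 1.97890117e+00]
slide [-1.066, 0.257, -0.06] rot [-0.011, -0.004, -2.522]
```

```bash
python3 - <<'E'
from h import *
plan(jig(15.5,176,200),85.56)
E
```

```text
slide [-0.889, 0.257, 0.06] rot [-0.011, -0.004, -2.522]
```

{"op": "drive_tool", "data": {"slide": [[-0.15,0,0],[-0.3,0.05,0],[-0.45,0.1,0],[-0.6,0.16,0],[-0.75,0.22,0],[-0.889,0.257,0],[-0.889,0.257,0],[-0.889,0.257,0]], "rotation": [[0,0,-0.2],[0,0,-0.4],[0,0,-0.6],[0,0,-0.8],[0,0,-1],[0,0,-1],[0,0,-1],[0,0,-1]], "gripper": 0}}

```text
clock: 51.25
eef_pos: [0.6096, 0.1688, 0.2157]
tool_rot: [0.407, 0.913, -0.001, -0.002]
ft_force: [0.6, 1.1, -0.2]
grip_width: -0.0001
grasp_force: 0.0
```

{"op": "drive_tool", "data": {"slide": [[0,0,0],[0,0,0],[0,0,0],[0,0,0],[0,0,0],[0,0,0],[0,0,0],[0,0,0]], "rotation": [[0,0,-0.3],[0,0,-0.6],[0,0,-0.9],[0,0,-1],[0,0,-1],[0,0,-1],[0,0,-1],[0,0,-1]]}}

```text
clock: 52.25
eef_pos: [0.6101, 0.1687, 0.2167]
tool_rot: [0.169, 0.986, -0.0, -0.001]
ft_force: [0.3, 0.3, -0.1]
grip_width: 0.0001
grasp_force: 0.0
```

{"op": "drive_tool", "data": {"slide": [[0,0,0],[0,0,0],[0,0,0],[0,0,0],[0,0,0],[0,0,0],[0,0,0],[0,0,0]], "rotation": [[0,0,-0.3],[0,0,-0.52],[0,0,-0.52],[0,0,-0.52],[0,0,-0.52],[0,0,-0.52],[0,0,-0.52],[0,0,-0.52]]}}

```text
clock: 53.25
eef_pos: [0.6101, 0.1687, 0.2167]
tool_rot: [0.039, 0.999, -0.0, -0.001]
ft_force: [-0.7, 0.1, 0.3]
grip_width: -0.0001
grasp_force: 0.0
```

```bash
python3 - <<'E'
from h import *
inj();plan(jig(15.5,176,107),85.56)
d=cam('wrist');X=((cloud(d)-JO)@JR.as_matrix())*1000
m=(X[...,2]>110)&(X[...,0]>10)&(X[...,0]<45)&(X[...,1]>105)&(X[...,1]<160)&(X[...,2]<125);q=X[m];print('knob',len(q),np.percentile(q,[2,50,98],axis=0).round(1).tolist() if len(q) else 0)
E
```

```text
tcp in jig [ 16.2 176.7 216.7] f [-0.7  0.   0.3] tilt/rot [-0.002 -0.    -1.   ] w -0.0001
slide [0.002, -0.002, 0.439] rot [-0.001, -0.003, -0.002]
knob 251 [[23.6, 141.3, 111.2], [28.0, 146.7, 121.2], [34.7, 151.8, 122.7]]
```

{"op": "drive_tool", "data": {"slide": [[0.002,0,0.1],[0.002,0,0.2],[0.002,0,0.3],[0.002,0,0.38],[0.002,0,0.42],[0.002,0,0.438],[0.002,0,0.438],[0.002,0,0.438]], "rotation": [[0,0,0],[0,0,0],[0,0,0],[0,0,0],[0,0,0],[0,0,0],[0,0,0],[0,0,0]]}}

```text
clock: 54.3
eef_pos: [0.6101, 0.1688, 0.1082]
tool_rot: [0.039, 0.999, 0.0, -0.0]
ft_force: [0.3, 0.5, -0.1]
grip_width: 0.0004
grasp_force: 0.0
```

{"op": "drive_tool", "data": {"slide": [[0,-0.03,0],[0,-0.05,0],[0,-0.07,0],[0,-0.09,0],[0,-0.11,0],[0,-0.12,0],[0,-0.132,0],[0,-0.132,0]], "rotation": [[0,0,0],[0,0,0],[0,0,0],[0,0,0],[0,0,0],[0,0,0],[0,0,0],[0,0,0]]}}

```text
clock: 55.3
eef_pos: [0.6071, 0.136, 0.1077]
tool_rot: [0.039, 0.999, -0.0, -0.0]
ft_force: [0.9, -0.4, -0.1]
grip_width: 0.0002
grasp_force: 0.0
```

```bash
python3 - <<'E'
from h import *
inj()
d=cam('wrist');X=((cloud(d)-JO)@JR.as_matrix())*1000
m=(X[...,2]>110)&(X[...,0]>18)&(X[...,0]<45)&(X[...,1]>105)&(X[...,1]<160)&(X[...,2]<125);q=X[m];print('knob',len(q),np.percentile(q,[2,50,98],axis=0).round(1).tolist() if len(q) else 0)
d=cam('scene','sc13.png');X=((cloud(d)-JO)@JR.as_matrix()).reshape(-1,3)*1000
for a,b in ((70,90),(120,142)):
    m=(X[:,2]>a)&(X[:,2]<b)&(abs(X[:,1])<100)&(X[:,0]>15)&(X[:,0]<115);print(a,m.sum(),np.median(X[m],axis=0).round(0))
E
```

```text
tcp in jig [ 15.7 143.9 107.7] f [ 0.9 -0.3 -0.1] tilt/rot [-0.001 -0.    -1.   ] w 0.0002
knob 0 0
70 309 [89. -4. 78.]
120 0 [nan nan nan]
  return _methods._mean(a, axis=axis, dtype=dtype,
  ret = um.true_divide(
```

{"op": "drive_tool", "data": {"slide": [[0.03,0,-0.1],[0.03,0,-0.2],[0.03,-0.15,-0.4],[0.03,-0.3,-0.5],[0.03,-0.5,-0.5],[0.03,-0.56,-0.5],[0.03,-0.56,-0.5],[0.03,-0.56,-0.5]], "rotation": [[0,0,0],[0,0,0],[0,0,0],[0,0,0],[0,0,0],[0,0,0],[0,0,0],[0,0,0]], "gripper": 0.9}}

```text
clock: 56.4
eef_pos: [0.5885, -0.0023, 0.2318]
tool_rot: [0.039, 0.999, -0.0, -0.001]
ft_force: [0.2, 0.6, -0.1]
grip_width: 0.077
grasp_force: 0.0
```

```bash
python3 - <<'E'
from h import *
inj()
w=cam('wrist');jplates(w,67)
d=cam('scene');X=((cloud(d)-JO)@JR.as_matrix()).reshape(-1,3)*1000
m=(X[:,2]>100)&(X[:,2]<160)&(abs(X[:,1])<125)&(X[:,0]>75)&(X[:,0]<130);print(m.sum(),np.percentile(X[m],[2,50,98],axis=0).round(0).tolist() if m.any() else '')
cv2.imwrite('pics/m14.png',np.hstack([cv2.resize(d['image'][180:330,240:440,::-1],(400,300)),cv2.resize(w['image'][:,:,::-1],(400,300))]))
plan(jig(25,-40,57.5),85.56)
E
```

```text
tcp in jig [  7.9   4.6 231.8] f [ 0.2  0.6 -0.1] tilt/rot [-0.003  0.    -1.   ] w 0.077
2850 ((24.89739418029785, -39.6633186340332), (54.229034423828125, 50.313079833984375), 89.55758666992188) z 66.27546663427734
2879 ((24.659854888916016, 39.91352462768555), (49.763484954833984, 54.02690887451172), 0.38667169213294983) z 66.3454337697168
855 [[83.0, -120.0, 126.0], [93.0, -5.0, 140.0], [100.0, 119.0, 145.0]]
slide [-0.07, -0.18, 0.697] rot [-0.001, -0.005, 0.002]
```

View pics/m14.png

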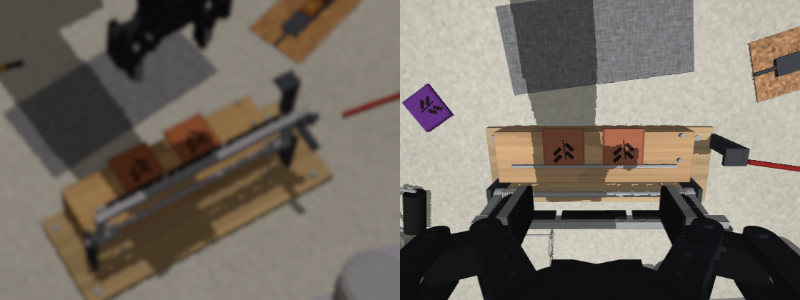

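{"op": "drive_tool", "data": {"slide": [[-0.07,-0.18,0.1],[-0.07,-0.18,0.25],[-0.07,-0.18,0.4],[-0.07,-0.18,0.52],[-0.07,-0.18,0.62],[-0.07,-0.18,0.68],[-0.07,-0.18,0.698],[-0.07,-0.18,0.698]], "rotation": [[0,0,0],[0,0,0],[0,0,0],[0,0,0],[0,0,0],[0,0,0],[0,0,0],[0,0,0]], "gripper": 0.78}}

```text
clock: 57.5
eef_pos: [0.6027, -0.0492, 0.0583]
tool_rot: [0.039, 0.999, -0.0, -0.001]
ft_force: [0.3, 0.2, -0.2]
grip_width: 0.0666
grasp_force: 0.0
```

{"op": "drive_tool", "data": {"slide": [[0,0,0],[0,0,0],[0,0,0],[0,0,0],[0,0,0],[0,0,0],[0,0,0],[0,0,0]], "rotation": [[0,0,0],[0,0,0],[0,0,0],[0,0,0],[0,0,0],[0,0,0],[0,0,0],[0,0,0]], "gripper": 0.3}}

```text
clock: 58.5
eef_pos: [0.6033, -0.0492, 0.0598]
tool_rot: [0.039, 0.999, 0.0, 0.001]
ft_force: [-1.4, 1.6, 6.5]
grip_width: 0.0525
grasp_force: 62.5
```

```bash
cat >> h.py <<'E'
FR=R.from_euler('z',2.48,degrees=True)
def felt(x,y,z): return np.array([.4651,.0091,0])+FR.apply(np.array([x,y,z])/1000)
E
python3 - <<'E'
from h import *
inj();plan(felt(0,-45,10),92.48)
E
```

```text
tcp in jig [ 26.2 -41.1  59.8] f [-1.5  1.5  6.5] tilt/rot [ 0.001  0.    -1.   ] w 0.0525
slide [0.548, 0.011, 0.198] rot [0.0, 0.003, -0.243]
```

{"op": "drive_tool", "data": {"slide": [[0,0,-0.15],[0,0,-0.25],[0.15,0,-0.25],[0.3,0.011,-0.25],[0.45,0.011,-0.2],[0.548,0.011,-0.1],[0.548,0.011,0],[0.548,0.011,0.08]], "rotation": [[0,0,0],[0,0,0],[0,0,-0.1],[0,0,-0.2],[0,0,-0.243],[0,0,-0.243],[0,0,-0.243],[0,0,-0.243]]}}

```text
clock: 59.5
eef_pos: [0.4653, -0.0362, 0.0376]
tool_rot: [-0.021, 1.0, -0.0, -0.001]
ft_force: [-0.0, -0.1, -1.4]
grip_width: 0.0521
grasp_force: 63.7
```

```bash
python3 - <<'E'
from h import *
d=cam('wrist');plates(d,(.02,.06));plan(felt(0,-45,4.5),92.48);print(bot.get_obs()['eef_pos'])
E
```

```text
plate px [275. 264.] 12761 (464.3, -36.8, 51.1, 55.0, 2.44) z 0.044
slide [-0.014, 0.0, 0.123] rot [-0.0, -0.011, -0.001]
[ 0.46370515 -0.03606816  0.03528578]
```

{"op": "drive_tool", "data": {"slide": [[0,0,0.05],[0,0,0.09],[0,0,0.115],[0,0,0.123],[0,0,0.123],[0,0,0.123],[0,0,0.123],[0,0,0.123]], "rotation": [[0,0,0],[0,0,0],[0,0,0],[0,0,0],[0,0,0],[0,0,0],[0,0,0],[0,0,0]]}}

```text
clock: 60.55
eef_pos: [0.4659, -0.036, 0.0075]
tool_rot: [-0.021, 1.0, -0.0, -0.001]
ft_force: [-0.4, -0.2, -2.7]
grip_width: 0.0521
grasp_force: 63.7
```

{"op": "drive_tool", "data": {"slide": [[0,0,0],[0,0,0],[0,0,0],[0,0,0],[0,0,0],[0,0,0],[0,0,0],[0,0,0]], "rotation": [[0,0,0],[0,0,0],[0,0,0],[0,0,0],[0,0,0],[0,0,0],[0,0,0],[0,0,0]], "gripper": 0.8}}

```text
clock: 61.55
eef_pos: [0.4657, -0.036, 0.0073]
tool_rot: [-0.021, 1.0, -0.0, -0.001]
ft_force: [-0.1, 0.7, -0.7]
grip_width: 0.0687
grasp_force: 0.0
```

{"op": "drive_tool", "data": {"slide": [[0,0,-0.1],[0,0,-0.25],[0,0,-0.45],[0,0,-0.6],[0,0,-0.75],[0,0,-0.75],[0,0,-0.75],[0,0,-0.75]], "rotation": [[0,0,0],[0,0,0],[0,0,0],[0,0,0],[0,0,0],[0,0,0],[0,0,0],[0,0,0]]}}

```text
clock: 62.55
eef_pos: [0.465, -0.0359, 0.1933]
tool_rot: [-0.021, 1.0, -0.0, -0.002]
ft_force: [1.3, 1.6, -0.3]
grip_width: 0.0682
grasp_force: 0.0
```

```bash
python3 - <<'E'
from h import *
d=cam('wrist');plates(d);plan(jig(25,40,57.3),85.56)
E
```

```text
plate px [118.  25.] 1468 (328.5, -178.4, 130.0, 8.1, 74.41) z 0.0068
plate px [275. 183.] 2763 (464.6, -36.4, 50.3, 55.0, 3.04) z 0.0092
plate px [542. 248.] 2479 (524.7, 250.2, 87.6, 37.2, 14.06) z 0.0029
slide [-0.586, 0.246, 0.542] rot [-0.001, -0.009, 0.241]
```

{"op": "drive_tool", "data": {"slide": [[-0.15,0.06,0],[-0.3,0.12,0],[-0.45,0.2,0],[-0.586,0.246,0],[-0.586,0.246,0.15],[-0.586,0.246,0.3],[-0.586,0.246,0.4],[-0.586,0.246,0.4]], "rotation": [[0,0,0],[0,0,0.1],[0,0,0.2],[0,0,0.241],[0,0,0.241],[0,0,0.241],[0,0,0.241],[0,0,0.241]], "gripper": 0.8}}

```text
clock: 63.6
eef_pos: [0.6068, 0.0316, 0.0908]
tool_rot: [0.039, 0.999, -0.001, -0.005]
ft_force: [0.3, 0.4, 0.4]
grip_width: 0.0682
grasp_force: 0.0
```

{"op": "drive_tool", "data": {"slide": [[0,0,0.05],[0,0,0.1],[0,0,0.13],[0,0,0.14],[0,0,0.143],[0,0,0.143],[0,0,0.143],[0,0,0.143]], "rotation": [[0,0,0],[0,0,0],[0,0,0],[0,0,0],[0,0,0],[0,0,0],[0,0,0],[0,0,0]]}}

```text
clock: 64.6
eef_pos: [0.6097, 0.0318, 0.0591]
tool_rot: [0.039, 0.999, -0.0, -0.001]
ft_force: [-0.2, 0.4, 0.1]
grip_width: 0.0683
grasp_force: 0.0
```

```bash
python3 - <<'E'
from h import *
inj();plan(jig(25,40,57.3),85.56)
E
```

```text
tcp in jig [26.4 40.1 59.1] f [-0.2  0.4  0.1] tilt/rot [-0.001 -0.    -1.   ] w 0.0683
slide [0.006, -0.001, 0.007] rot [-0.001, -0.002, -0.0]
```

{"op": "drive_tool", "data": {"slide": [[0.005,0,0.003],[0.005,0,0.003],[0.005,0,0.003],[0.005,0,0.003],[0.005,0,0.003],[0.005,0,0.003],[0.005,0,0.003],[0.005,0,0.003]], "rotation": [[0,0,0],[0,0,0],[0,0,0],[0,0,0],[0,0,0],[0,0,0],[0,0,0],[0,0,0]], "gripper": 0.3}}

```text
clock: 65.6
eef_pos: [0.6088, 0.0319, 0.059]
tool_rot: [0.039, 0.999, -0.0, -0.0]
ft_force: [-1.3, -0.0, 5.4]
grip_width: 0.0528
grasp_force: 62.6
```

```bash
python3 - <<'E'
from h import *
inj();plan(felt(0,45,35),92.48)
E
```

```text
tcp in jig [25.5 40.2 59. ] f [-1.3 -0.1  5.4] tilt/rot [-0. -0. -1.] w 0.0528
slide [0.588, 0.043, 0.096] rot [-0.0, -0.001, -0.242]
```

{"op": "drive_tool", "data": {"slide": [[0,0,-0.15],[0,0,-0.25],[0.15,0.01,-0.25],[0.3,0.03,-0.25],[0.45,0.043,-0.2],[0.588,0.043,-0.1],[0.588,0.043,0],[0.588,0.043,0.08]], "rotation": [[0,0,0],[0,0,0],[0,0,-0.1],[0,0,-0.2],[0,0,-0.242],[0,0,-0.242],[0,0,-0.242],[0,0,-0.242]]}}

```text
clock: 66.6
eef_pos: [0.4611, 0.0539, 0.037]
tool_rot: [-0.022, 1.0, -0.0, -0.002]
ft_force: [-1.3, 0.2, -2.4]
grip_width: 0.0526
grasp_force: 63.7
```

{"op": "drive_tool", "data": {"slide": [[0,0,0],[0,0,0.04],[0,0,0.08],[0,0,0.11],[0,0,0.128],[0,0,0.134],[0,0,0.134],[0,0,0.134]], "rotation": [[0,0,0],[0,0,0],[0,0,0],[0,0,0],[0,0,0],[0,0,0],[0,0,0],[0,0,0]]}}

```text
clock: 67.6
eef_pos: [0.4628, 0.054, 0.005]
tool_rot: [-0.022, 1.0, -0.0, -0.001]
ft_force: [-0.7, 0.4, -0.5]
grip_width: 0.0528
grasp_force: 63.7
```

{"op": "drive_tool", "data": {"slide": [[0,0,0],[0,0,0],[0,0,0],[0,0,0],[0,0,0],[0,0,0],[0,0,0],[0,0,0]], "rotation": [[0,0,0],[0,0,0],[0,0,0],[0,0,0],[0,0,0],[0,0,0],[0,0,0],[0,0,0]], "gripper": 0.8}}

```text
clock: 68.6
eef_pos: [0.4625, 0.0539, 0.0047]
tool_rot: [-0.022, 1.0, -0.0, -0.001]
ft_force: [-0.2, -1.2, 0.4]
grip_width: 0.0684
grasp_force: 0.0
```

{"op": "drive_tool", "data": {"slide": [[0,0,-0.1],[0,0,-0.25],[0,0,-0.45],[0,0,-0.6],[0,0,-0.75],[0,0,-0.75],[0,0,-0.75],[0,0,-0.75]], "rotation": [[0,0,0],[0,0,0],[0,0,0],[0,0,0],[0,0,0],[0,0,0],[0,0,0],[0,0,0]]}}

```text
clock: 69.6
eef_pos: [0.4618, 0.0539, 0.1908]
tool_rot: [-0.022, 1.0, -0.0, -0.002]
ft_force: [-0.2, -0.4, 0.3]
grip_width: 0.068
grasp_force: 0.0
```

```bash
python3 - <<'E'
from h import *
inj();d=cam('wrist','w20.png');plates(d)
for n in('scene','side'): print(n);d=cam(n,n+'20.png');filepose(d)
X=((cloud(d)-JO)@JR.as_matrix()).reshape(-1,3)*1000
m=(X[:,2]>100)&(X[:,2]<160)&(abs(X[:,1])<125)&(X[:,0]>75)&(X[:,0]<130);print(m.sum(),np.percentile(X[m],[2,50,98],axis=0).round(0).tolist() if m.any() else '')
E
```

```text
tcp in jig [-122.8   50.7  190.8] f [-0.1 -0.4  0.3] tilt/rot [-0.005 -0.001 -1.   ] w 0.068
plate px [44. 33.] 872 (335.2, -154.1, 80.3, 8.0, 74.4) z 0.0067
plate px [184. 183.] 2820 (464.4, -37.0, 50.0, 56.4, 1.72) z 0.0092
plate px [275. 184.] 2782 (462.1, 53.5, 49.9, 54.7, 2.85) z 0.0093
plate px [501. 240.] 7638 (514.6, 291.8, 87.6, 123.1, 13.39) z 0.003
scene
side
326 [[78.0, -121.0, 126.0], [87.0, -14.0, 138.0], [98.0, 122.0, 144.0]]
```

View pics/scene20.png

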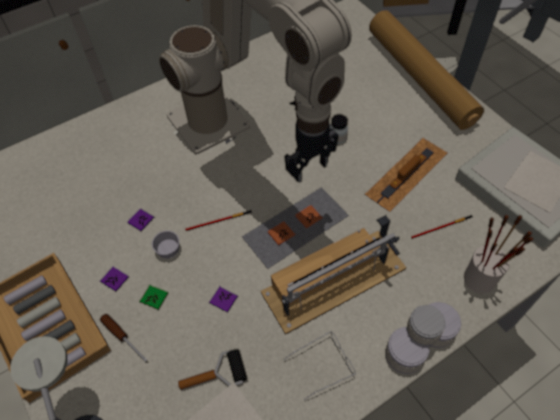

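The final picture shows both plates flat on the felt at (280,232) and (310,216), the file on its cork at (407,172), and the bar standing up. I'll check the file's position before handing in, in case it was knocked.

```bash
python3 - <<'E'
from h import *
for n in ('scene','side'):
    P=cloud(cam(n)); a=np.linalg.norm(P[...,:2]-[.496,.37],axis=-1)<.07
    q=P[a&(P[...,2]>.033)&(P[...,2]<.055)]; print(n,len(q),rect(q),np.median(q[:,2]))
    print('offset in cork frame mm',R.from_euler('z',103.34,degrees=True).inv().apply(np.r_[np.array(rect(q)[:2])/1000-[.496,.37],0])*1000)
E
```

```text
scene 225 (499.7, 368.7, 24.6, 89.7, 13.81) 0.041234982511688445
offset in cork frame mm [-2.11862107 -3.3002189   0.        ]
side 86 (497.2, 366.6, 32.1, 85.6, 14.88) 0.03985174506265998
offset in cork frame mm [-3.58513621 -0.38314274  0.        ]
```

```bash
python3 -c "
from h import *
print(bot.job_done())"
```

```text
the job is handed in; nothing more can be done
None
```

I handed the job in, and the verdict isn't shown: only two copper plates were present, both were clamped and filed in three strokes and now lie flat on the felt, with the file back on its cork and the bar up.

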